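Press a glued lino block in a hand-lever press

TASK

A lino printing block has just been glued to its plywood mount and must be squeezed while the glue takes. Set the block on the bed of the hand press, down over both alignment pegs so that it lies flat, and let go of it while the safety catch still holds the lever up; then flip the catch all the way back, take the lever by its wooden grip bar and pull it down until the platen bears firmly on the block. Finish while still holding the lever down (its spring would lift it again), and leave the brush tin, roller, mug and ink tin where they stand.

Things in the scene. Friction and masses are not known exactly. Their poses are not given: they have to be found in the camera images.
- block_center (a point): centre (half-way up) of the loose printing block: plywood mount 150 x 60 x 18 mm, grey lino plate 92 x 60 x 5 mm glued on the middle of its top; 23 mm high in all, 0.15 kg. x runs along the 150 mm length, z up. Two upright 12 mm through holes on the long middle line, 60 mm either side of the centre. Grip it across the 60 mm width. It may go on the pegs either way round.
- press: the hand press, fixed on the bench: grey cast base 335 x 180 mm, its top 25 mm above the bench, with a flat steel bed plate 165 x 120 mm. Origin on the bench under the bed's middle. x points from the bed to the lever's hinge (130 mm on) and the catch beyond it, y is parallel to the hinge, z up.
- bed (a point): middle of the bed's surface, 35 mm above the bench, axes as the press. Midway between two steel alignment pegs, 60 mm from it along +x and -x: 9 mm diameter, 14 mm tall, the upper 6 mm tapered to a 3 mm tip. A block seated right has its centre 11.5 mm above this point and its length along x.
- lever_hinge (a point): point on the lever's hinge axis, 130 mm from the bed's middle along the press's +x and 58 mm above the bench; the axis is parallel to the press's y. Axes as the press.
- lever (a joint): lever angle, rad: 0 = up, at its stop 94 degrees above level; grows as it is pulled over and down towards the press's -x; 1.64 = level, platen flat on a seated block (hard stop 1.67). Yoke of two flat steel arms 124 mm apart, carrying a rubber-faced platen (130 x 104 mm, 65 to 195 mm from the hinge). A spring lifts it: about 2 to 7 N at the grip; a firm steady press takes some 10 N more.
- lever_grip (a point): middle of the lever's round wooden grip bar: 24 mm diameter, 114 mm free between the arms, parallel to the press's y, 43 mm free between bar and platen. On a 250 mm arc about the hinge: 306 mm above the bench and 30 mm beyond the hinge (+x) with the lever up, 70 mm above the bench with it level. Its frame turns with the lever; axes as the press when up.
- catch (a joint): angle of the safety catch, rad: 0 to 0.1 = on (a steel hook over a pin on the lever's horn, so that the lever cannot be pulled); 0.8 = flipped fully back to its stop, off. The lever is free above about 0.6. The catch stays where it is left; about 1 N at the knob moves it.
- catch_knob (a point): centre of the black ball knob, 26 mm diameter, on the end of the catch's thumb lever at the hinge end of the press. At catch angle 0 it is 72 mm beyond (press's +x) and 100 mm above the catch's pivot, 128 mm above the bench; it flips away from the lever and down on a 123 mm arc about the pivot and ends 46 mm above the bench.
- catch_pivot (a point): point on the catch's pivot axis, 203 mm from the bed's middle along the press's +x and 28 mm above the bench; the axis is parallel to the press's y. Axes as the press.
- brush_tin: bystander: open metal tin of 86 mm diameter and 110 mm height, with paint brushes standing in it to about 290 mm; origin at the centre of its underside
- brayer: bystander: rubber ink roller (38 mm diameter, 90 mm long) with a fork and a round wooden handle, lying flat, 170 mm long; origin under the roller, the handle points along its -x
- mug: bystander: white mug of 82 mm diameter and 92 mm height; origin at the centre of its underside
- ink_tin: bystander: squat tin of 76 mm diameter and 55 mm height; origin at the centre of its underside
There are look-alikes about, which are no part of the job. There is more than one size of the part that bears block_center; the job needs the middle-sized.

How it is judged (in metres and radians):
On the way, in this order (a step that is already met when the one before it is completed fails the run):
1. the block lies flat on the bed over both pegs, let go, with the catch still on and the lever up (horizontal distance between block_center and bed below 0.004 m and z of block_center in the frame of bed between 0.008 and 0.014 m and angle between the x axis of block_center and the x axis of bed, either way round below 0.08 rad and angle between block_center's own z axis and vertical below 0.04 rad and contact force between the fingers and block below 0.3 N and value of joint catch below 0.3 rad and value of joint lever below 0.15 rad), for 0.3 s.
2. the catch is flipped back while the lever is still up (value of joint catch above 0.68 rad and value of joint lever below 0.3 rad), for 0.1 s.
3. the lever is pulled down by its grip bar and the platen bears on the block (value of joint lever above 1.6 rad and contact force between lever and block above 2 N and contact force between the fingers and lever above 2 N and distance between the grasp point and lever_grip below 0.06 m), for 0.3 s.
At the end, for the whole second after the job is handed in: Lever held down by its grip bar (grasp within 60 mm of its middle, over 2 N), at 1.60 rad or more and still, platen pressing the block with over 2 N; block flat on the bed over both pegs (4 mm, 0.08 rad), free of the fingers; catch flipped back (all of step 3 and velocity of joint lever below 0.05 rad/s and value of joint catch above 0.6 rad and horizontal distance between block_center and bed below 0.004 m and z of block_center in the frame of bed between 0.008 and 0.014 m and angle between the x axis of block_center and the x axis of bed, either way round below 0.08 rad and angle between block_center's own z axis and vertical below 0.04 rad and contact force between the fingers and block below 0.3 N); the arm keeps its last pose, push and grip.
It fails at once if a bystander is pushed away or tipped over (distance of any of brush_tin, brayer, mug, ink_tin from where it was at the start of the episode above 0.025 m or angle between any of brush_tin, mug, ink_tin's own z axis and vertical above 0.5 rad).
It also fails if it takes over 72 s, if anything falls off the work surface, if the arm or the gripper's body presses on something with over 40 N, if the wrist force passes 120 N, or if a joint passes its speed limit or range.

ROBOT

A 6-joint arm with a two-finger parallel gripper is mounted at the origin on the work surface. World frame = base frame: x ahead of the robot, y to its left, z up, the work surface at z = 0. Lengths are in m, angles in degrees, forces in N, time in s.
With the tool pointing down it reaches from about 0.3 to 0.75 m from the base axis. Payload 8.5 kg.
Tool frame: the origin (TCP) lies midway between the tips of the shut fingers; the grasp point (between the pads) lies 19 mm behind it (env.grip_depth is the distance from the TCP to the grasp point, in m); x points along the fingers, y is the direction in which the jaws open and shut, and the axes are right-handed (so a half turn about x gives the same grasp; the last joint's range is limited). The gripper opens to 85 mm and grips with 20 to 120 N. Pads are 22 mm wide; open, the fingers measure 114 mm over their backs; the gripper's body (76 mm by 85 mm) begins 54 mm behind the grasp point. The pads swing forward as they close: fully open they stand 13 mm farther back than shut.
Start: joints at [63.638, 21.807, 74.336, -0, 83.858, -12.336], TCP at [0.133, 0.534, 0.231] pointing down, gripper open.
Joint ranges: [-178.18, 178.18], [-50.72, 133.34], [12.68, 142.11], [-81.47, 261.47], [9.98, 163.14], [-165.26, 165.26]. Speed limits (degrees/s): [136.94, 136.94, 180, 180, 180, 180].

INTERFACE

Orientations are given as a 3x3 rotation matrix whose columns are the frame's x, y, z axes.
In Python, from rig import env gives the robot as it stands.
- The arm moves only by the tool play_rows, never from a script. Its arguments are lists of equal length, an entry for each row: "travel": the shift along the world's x, y, z in cm, a list of three; "rotation": the turn, a rotation vector about the world's x, y, z in rad, a list of three; "claw": the finger opening in cm, from 0 to 8.54. A call has 1 to 12 rows; each row shifts and turns the pose as measured when the row begins; what a row does not reach is not made up. A row lasts 1/12 s, in which the tool goes at most 41.7 mm and 7.16 degrees, less where a joint would pass 70% of its speed; a pose out of reach is approached as far as the arm can. A call is refused whole if a number of a shift passes 4.17 or a number of a turn 0.125, either way. A call with a gripper value outside its range is refused whole. The fingers move at their own pace and stop on an object; "squeeze" is the grip in N (left out, the last holds). Time passes only in rows, so rows that do not move let the fingers close. It gives the time, the measured TCP pose, the force and the opening at its end, in the units of the state.
- env.observe(): the state, without advancing time (a new reading comes with each control period).
- env.get_image(name): name is "scene" or "side" or "wrist"; returns the picture (384x512x3 uint8, red, green, blue); there is no depth.
- env.camera_info(name): a dict with "vertical_fov" (degrees; the focal length in pixels is half the picture's height over the tangent of half this angle, whatever the lens; pixels are square), "cx", "cy" (the principal point, pixels), "eye" and "rotation" of the camera in the world. Camera axes: x right, y down, z forward; pixel columns grow to the right and rows downward; lengths in m; the calibration is good to about 2 mm. A picture is of the moment at which its call begins: read the wrist's pose just before it. camera_info takes no time and is no camera call; for the wrist camera it gives the pose at the moment of the call.
- env.close_job(): hands the job in, once; it reports no verdict.
The state is a dict: "time_s": time; "q": joint angles; "qvel": joint speeds; "joint_efforts": joint torques, N m; "position": TCP position; "tool_rot": TCP orientation; "ft_force": force on the tool from outside, world axes, zero at the start; "wrist_torque": the same for the moment, N m; "grip_width": finger opening in m.
Only numpy, scipy, OpenCV 4.12 (cv2) and the standard library are available. Lean on these libraries where they do the work, as an engineer would, in place of code of your own. Each camera call takes 0.05 s, during which the arm holds its last target.

## Working session

There is one attempt and no reset: what is moved stays moved. The work goes in short steps, Python scripts to look and compute and a tool call to move; the robot and the scene stay as the last step left them, time stands still between calls to the robot, and variables do not carry over. Pictures are saved under pics/ and viewed, and the job is handed in when it is done.

Besides the shell and the picture viewer there is one more tool, called after "Emit:" by a JSON object that holds its "fn" and its "kwargs". play_rows: Moves the arm, as the interface text tells. Its arguments: {"type":"object","properties":{"travel":{"type":"array","items":{"type":"array","items":{"type":"number"}}},"rotation":{"type":"array","items":{"type":"array","items":{"type":"number"}}},"claw":{"type":"array","items":{"type":"number"}},"squeeze":{"type":"number"}},"required":["travel","rotation","claw"]}

```bash
ls; mkdir -p pics
python3 - <<'E'
from rig import env
import cv2
for n in ["scene","side","wrist"]:
    im=env.get_image(n); cv2.imwrite(f"pics/{n}0.png",im[:,:,::-1])
    print(n,env.camera_info(n))
print(env.observe(), env.grip_depth)
E
```

```text
pics
scene {'vertical_fov': 53.39272286362167, 'cx': 248.85939113649474, 'cy': 188.03918481069772, 'eye': array([1.53010068, 0.07258558, 1.04034268]), 'rotation': array([[-0.02519493,  0.62964349, -0.77647555],
       [ 0.99949489,  0.03091562, -0.00736196],
       [ 0.01936981, -0.77626883, -0.63010437]])}
side {'vertical_fov': 45.27571661767703, 'cx': 247.98462322613526, 'cy': 197.99692763230675, 'eye': array([0.38821936, 1.03771637, 1.37504569]), 'rotation': array([[-0.99589759, -0.0654889 ,  0.06244356],
       [-0.09031458,  0.76203404, -0.64120777],
       [-0.00559213, -0.64421683, -0.76482246]])}
wrist {'vertical_fov': 65.49512093169066, 'cx': 254.2717297269519, 'cy': 195.40798375317914, 'eye': array([0.06633772, 0.54960602, 0.37484181]), 'rotation': array([[ 2.42216857e-01,  9.33756172e-01,  2.63496499e-01],
       [ 9.70222118e-01, -2.33060375e-01, -6.59689539e-02],
       [-1.88325110e-04,  2.71628924e-01, -9.62402043e-01]])}
{'time_s': 0.15, 'q': array([ 6.36363960e+01,  2.18315353e+01,  7.43712027e+01,  2.97042097e-04,
        8.38590891e+01, -1.23349898e+01]), 'qvel': array([ 0.0142062 , -0.19238993, -0.198035  ,  0.03570971, -0.04673727,
        0.03649764]), 'joint_efforts': array([ 2.36800748e-03, -4.48625171e+01, -2.31342369e+01, -2.16483481e-04,
        3.87984066e-03,  4.34269964e-06]), 'position': array([0.13321666, 0.53339503, 0.23088017]), 'tool_rot': array([[-4.83803462e-04,  2.42406729e-01,  9.70174594e-01],
       [-9.64564491e-04,  9.70174144e-01, -2.42407097e-01],
       [-9.99999418e-01, -1.05307336e-03, -2.35556686e-04]]), 'ft_force': array([1.02317724, 0.2526281 , 0.16977241]), 'wrist_torque': array([ 0.04135497, -0.00086803, -0.00976542]), 'grip_width': 0.08541219741304888} 0.0187
```

View pics/scene0.png

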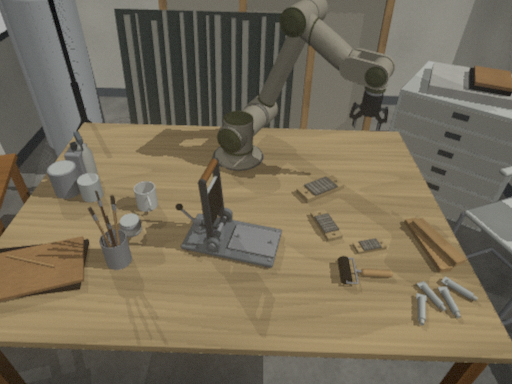

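View pics/side0.png

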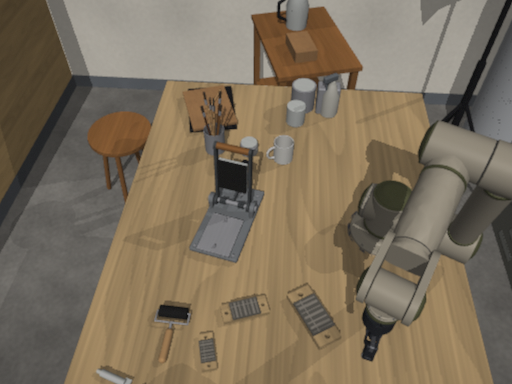

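View pics/wrist0.png

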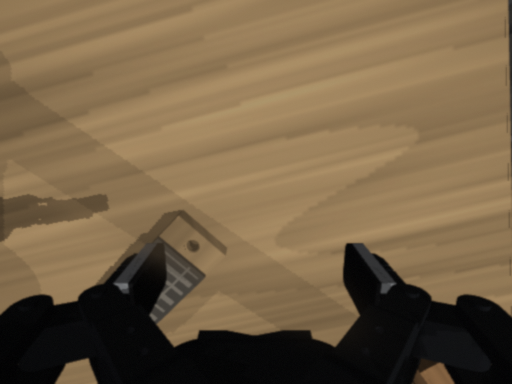

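Three blocks are in view. In the scene view they sit at (320,187), (326,225) and (369,245); in the side view at (314,315), (246,307) and (208,351). The one at scene (326,225), side (246,307) looks middle-sized, so I'll enlarge it to confirm and measure.

```bash
cat > h.py <<'E'
import numpy as np, cv2, pickle, os
from rig import env
def cam(n):
    c=env.camera_info(n); f=192/np.tan(np.radians(c['vertical_fov']/2)); return c,f
def ray(n,u,v,c=None):
    c0,f=cam(n); c=c or c0
    d=np.array([(u-c['cx'])/f,(v-c['cy'])/f,1.]); return c['eye'],c['rotation']@d
def onz(n,u,v,z,c=None):
    e,d=ray(n,u,v,c); return e+d*(z-e[2])/d[2]
def proj(n,P,c=None):
    c0,f=cam(n); c=c or c0
    p=c['rotation'].T@(np.array(P)-c['eye']); return np.array([c['cx']+f*p[0]/p[2],c['cy']+f*p[1]/p[2]])
def crop(im,x0,y0,x1,y1,s,name):
    o=cv2.resize(im[y0:y1,x0:x1,::-1],None,fx=s,fy=s,interpolation=cv2.INTER_CUBIC)
    cv2.imwrite(name,o)
E
python3 - <<'E'
import cv2
from h import *
a=cv2.imread('pics/scene0.png')[:,:,::-1]; b=cv2.imread('pics/side0.png')[:,:,::-1]
crop(b,180,270,350,380,4.7,'pics/c1.png')
crop(a,170,150,300,270,5,'pics/c2.png')
crop(b,180,130,290,270,4.2,'pics/c3.png')
crop(a,290,165,400,260,6,'pics/c4.png')
E
```

```text
(no output)
```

View pics/c1.png

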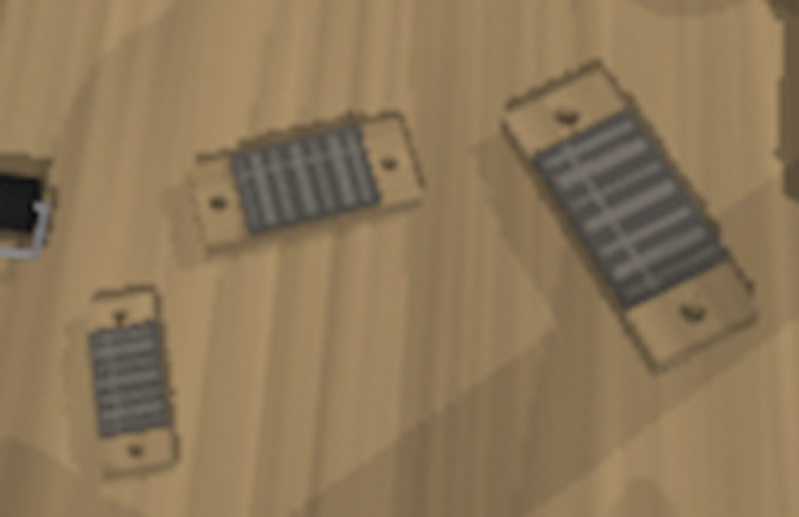

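View pics/c2.png

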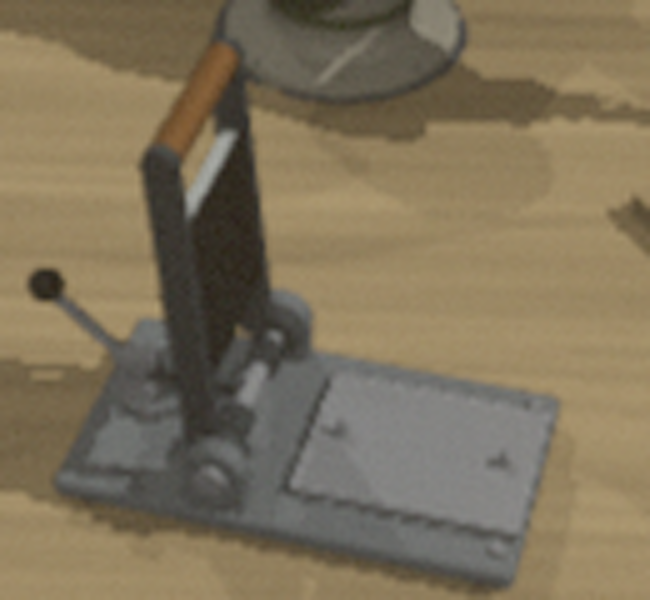

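View pics/c3.png

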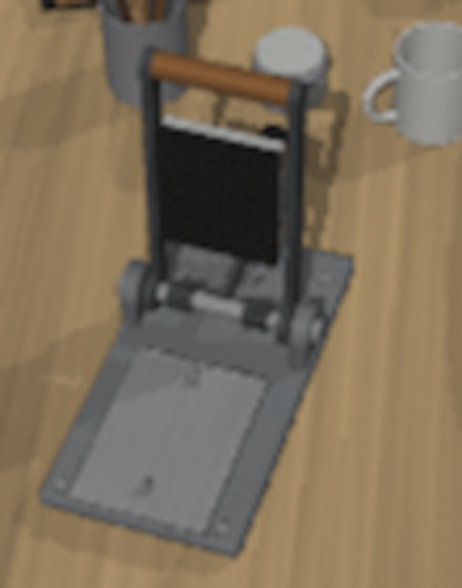

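View pics/c4.png

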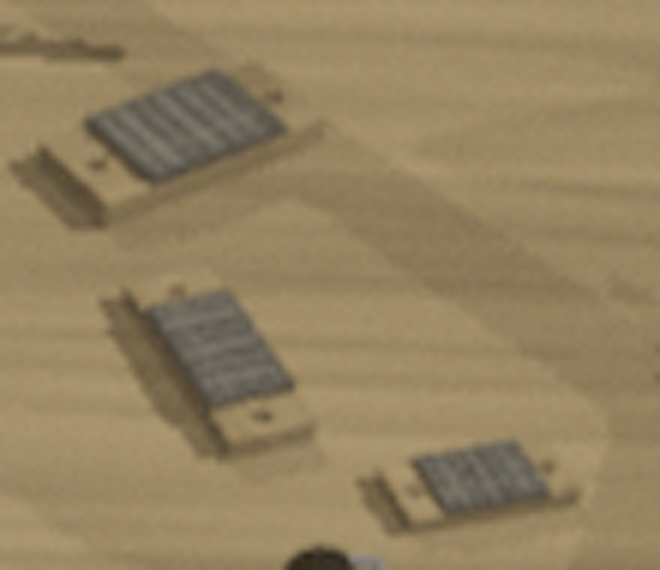

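```bash
cat > m1.py <<'E'
from h import *
def P(n,x0,y0,s,c,z):
    u=(c[0]+.5)/s-.5+x0; v=(c[1]+.5)/s-.5+y0; return onz(n,u,v,z)[:2]
for nm,a,b in [('mid',(218,203),(388,163)),('large',(567,117),(692,312)),('small',(120,317),(136,451))]:
    p=P('side',180,270,4.7,a,.018);q=P('side',180,270,4.7,b,.018);print(nm,'side',p,q,np.linalg.norm(p-q),(p+q)/2,np.degrees(np.arctan2(*(p-q)[::-1])))
for nm,a,b in [('mid',(177,290),(264,415))]:
    p=P('scene',290,165,6,a,.018);q=P('scene',290,165,6,b,.018);print(nm,'scene',p,q,np.linalg.norm(p-q),(p+q)/2,np.degrees(np.arctan2(*(q-p)[::-1])))
# peg tips z=.049 & bases .035
for z,a,b in [(.035,(337,432),(501,463)),(.049,(337,420),(500,450))]:
    p=P('scene',170,150,5,a,z);q=P('scene',170,150,5,b,z);print('peg scene',p,q,np.linalg.norm(p-q),(p+q)/2,np.degrees(np.arctan2(*(p-q)[::-1])))
for z,a,b in [(.035,(195,384),(140,494)),(.049,(193,364),(148,478))]:
    p=P('side',180,130,4.2,a,z);q=P('side',180,130,4.2,b,z);print('peg side',p,q,np.linalg.norm(p-q),(p+q)/2,np.degrees(np.arctan2(*(p-q)[::-1])))
# bed corners
pts=[P('side',180,130,4.2,c,.035) for c in [(141,346),(271,378),(209,534),(68,498)]];print('bed side',np.mean(pts,0),pts)
pts=[P('scene',170,150,5,c,.035) for c in [(330,374),(557,402),(520,537),(288,493)]];print('bed scene',np.mean(pts,0),pts)
E
python3 m1.py
```

```text
mid side [0.52564484 0.38225166] [0.412965   0.34256474] 0.11946462690961862 [0.46930492 0.3624082 ] 19.402748862778203
large side [0.29127398 0.29667774] [0.20740345 0.43159918] 0.15886490824740213 [0.24933871 0.36413846] -58.13388401173175
small side [0.57976693 0.46788534] [0.55659324 0.5538769 ] 0.08905934619644934 [0.56818009 0.51088112] -74.91776876991129
mid scene [0.412694   0.34206644] [0.52490887 0.38285209] 0.11939701075163815 [0.46880143 0.36245927] 19.974199273312866
peg scene [0.5684054  0.02492358] [0.59360351 0.14309611] 0.12082918052604812 [0.58100446 0.08400985] -102.03699538264392
peg scene [0.56997622 0.02500393] [0.59423189 0.14162245] 0.11911430166115089 [0.58210406 0.08331319] -101.74952381148888
peg side [0.56752499 0.03075887] [0.59923564 0.14869488] 0.12212480386010666 [0.58338032 0.08972688] -105.04975380697299
peg side [0.57001477 0.01979795] [0.59263869 0.141647  ] 0.1239315627067501 [0.58132673 0.08072248] -100.51842388485915
bed side [0.57956467 0.08802843] [array([ 0.6201936 , -0.00698816]), array([0.50229276, 0.01853679]), array([0.53748572, 0.18273999]), array([0.65828658, 0.15782509])]
bed scene [0.58252143 0.08770264] [array([0.50915846, 0.0167649 ]), array([0.53093665, 0.18550617]), array([0.66158816, 0.15492543]), array([ 0.62840246, -0.00638593])]
```

Hole spacing confirms it: 119.5 mm for the block at scene (326,225), against 159 and 89 mm for the other two. Next I'll place the bystanders and the knob, then plan the hover over the block.

```bash
cat > m2.py <<'E'
from h import *
B=np.array([.581,.086]); a=np.radians(-102); X=np.array([np.cos(a),np.sin(a)])
def tri(us,vs,ue,ve):
    e1,d1=ray('scene',us,vs);e2,d2=ray('side',ue,ve)
    A=np.array([d1,-d2]).T; t=np.linalg.lstsq(A,e2-e1,rcond=None)[0]
    p,q=e1+t[0]*d1,e2+t[1]*d2; return (p+q)/2,np.linalg.norm(p-q)
k=tri(170+45/5,150+284/5,180+275/4.2,130+131/4.2);print('knob',k,'pred',B+.275*X)
g=tri(170+197/5,150+100/5,180+228/4.2,130+80/4.2);print('grip',g,'pred',B+.160*X)
print('ink top',onz('scene',130,218,.055),onz('side',249,143,.055))
print('mug top',onz('scene',146,188,.092),onz('side',284,142,.092))
print('brush top',onz('scene',116,236,.110),onz('side',214,132,.110))
print('pred knob end',B+.325*X)
E
python3 m2.py
```

```text
knob (array([ 0.51739077, -0.18726439,  0.12537859]), np.float64(0.006628406618192256)) pred [ 0.52382429 -0.18299059]
grip (array([ 0.54021991, -0.0656844 ,  0.3071511 ]), np.float64(0.0005342945906173137)) pred [ 0.54773413 -0.07050362]
ink top [ 0.51341115 -0.37422832  0.055     ] [ 0.51884675 -0.3678366   0.055     ]
mug top [ 0.38095082 -0.34038816  0.092     ] [ 0.37421466 -0.34629358  0.092     ]
brush top [ 0.65770392 -0.37243955  0.11      ] [ 0.66180766 -0.36232351  0.11      ]
pred knob end [ 0.5134287  -0.23189797]
```

Emit:
{"fn": "play_rows", "kwargs": {"travel": [[2.8,-1.4,0],[2.8,-1.4,0],[2.8,-1.4,0],[2.8,-1.4,0],[2.8,-1.4,0],[2.8,-1.4,0],[2.8,-1.4,0],[2.8,-1.4,0],[2.8,-1.4,0],[2.8,-1.4,0],[2.8,-1.4,0],[2.8,-1.4,0]], "rotation": [[0,0,-0.122],[0,0,-0.122],[0,0,-0.122],[0,0,-0.122],[0,0,-0.122],[0,0,-0.122],[0,0,-0.122],[0,0,-0.122],[0,0,-0.122],[0,0,-0.122],[0,0,-0.122],[0,0,-0.122]], "claw": [8.54,8.54,8.54,8.54,8.54,8.54,8.54,8.54,8.54,8.54,8.54,8.54]}}

```text
time_s: 1.15
position: [0.4768, 0.357, 0.2282]
tool_rot: [[-0.007, 0.986, -0.168], [0.002, -0.168, -0.986], [-1.0, -0.007, -0.001]]
ft_force: [0.0, 0.8, -0.2]
grip_width: 0.0859
```

Emit:
{"fn": "play_rows", "kwargs": {"travel": [[0,0,0],[0,0,0],[0,0,0],[0,0,0],[0,0,0],[0,0,0],[0,0,0],[0,0,0],[0,0,0],[0,0,0]], "rotation": [[0,0,-0.122],[0,0,-0.122],[0,0,-0.122],[0,0,-0.122],[0,0,-0.122],[0,0,-0.122],[0,0,-0.122],[0,0,-0.122],[0,0,-0.122],[0,0,0]], "claw": [8.54,8.54,8.54,8.54,8.54,8.54,8.54,8.54,8.54,8.54]}}

```text
time_s: 1.98
position: [0.4831, 0.3511, 0.223]
tool_rot: [[-0.009, 0.269, -0.963], [0.006, -0.963, -0.269], [-1.0, -0.008, 0.008]]
ft_force: [0.1, 0.4, -0.2]
grip_width: 0.0854
```

```bash
cat > st.py <<'E'
from h import *
def st():
    o=env.observe(); R=o['tool_rot']
    ang=lambda v: round(float(np.degrees(np.arctan2(v[1],v[0]))),2)
    print('t',round(o['time_s'],2),'pos',o['position'].round(4),'xaxis',R[:,0].round(4),'yaw y',ang(R[:,1]),'yaw z',ang(R[:,2]),'F',o['ft_force'].round(1),'T',o['wrist_torque'].round(2),'w',round(o['grip_width'],4),'q',o['q'].round(1))
    return o
def pic(n,name):
    im=env.get_image(n); cv2.imwrite(name,im[:,:,::-1]); return im
if __name__=='__main__': st()
E
python3 - <<'E'
from st import *
st(); pickle.dump(env.camera_info('wrist'),open('w1.pkl','wb')); pic('wrist','pics/w1.png')
E
```

```text
t 1.98 pos [0.4831 0.3511 0.223 ] xaxis [-0.0095  0.0059 -0.9999] yaw y -74.42 yaw z -164.41 F [ 0.1  0.4 -0.2] T [ 0.02 -0.   -0.02] w 0.0854 q [24.4 27.  67.1  0.5 86.2 98.8]
```

View pics/w1.png

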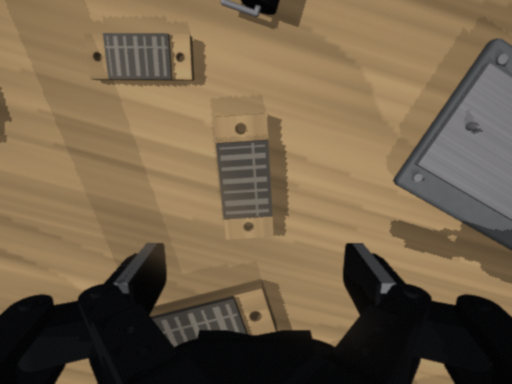

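Run:
```python
from h import *
im=cv2.imread('pics/w1.png')[:,:,::-1]
crop(im,200,90,300,250,4.5,'pics/w1a.png'); crop(im,390,30,512,240,3,'pics/w1b.png')
```

```text
(no output)
```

View pics/w1a.png

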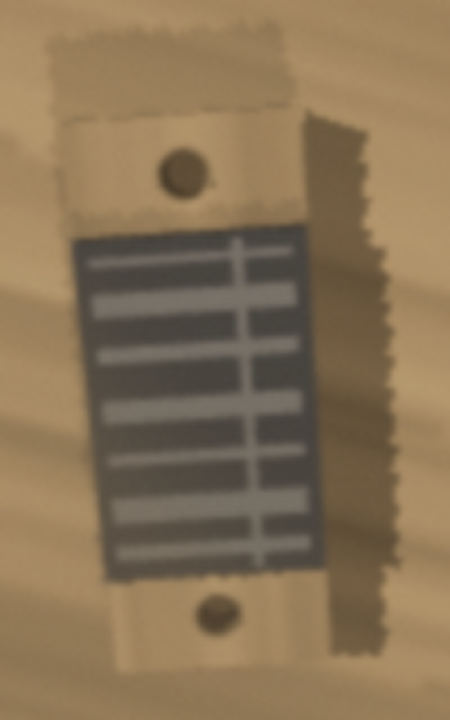

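Run:
```python
from h import *
c=pickle.load(open('w1.pkl','rb'))
f=lambda x,y,s,x0,y0:((x+.5)/s-.5+x0,(y+.5)/s-.5+y0)
p=onz('wrist',*f(184,173,4.5,200,90),.018,c)[:2];q=onz('wrist',*f(217,614,4.5,200,90),.018,c)[:2]
print(p,q,np.linalg.norm(p-q),(p+q)/2,np.degrees(np.arctan2(*(p-q)[::-1])))
```

```text
[0.52557917 0.38061362] [0.4122108  0.34103301] 0.12007919056983439 [0.46889499 0.36082332] 19.245766144106558
```

Emit:
{"fn": "play_rows", "kwargs": {"travel": [[-0.4,0.3,-2],[-0.4,0.3,-3],[-0.4,0.3,-3],[-0.2,0.2,-2],[0,0,-1.5],[0,0,0]], "rotation": [[-0.002,-0.003,0.023],[-0.002,-0.003,0.023],[-0.002,-0.003,0.022],[0,0,0],[0,0,0],[0,0,0]], "claw": [8.54,8.54,8.54,8.54,8.54,8.54]}}

```text
time_s: 2.53
position: [0.4684, 0.3623, 0.1044]
tool_rot: [[0.003, 0.367, -0.93], [0.001, -0.93, -0.367], [-1.0, 0.0, -0.003]]
ft_force: [0.8, -0.1, 0.3]
grip_width: 0.0852
```

```bash
python3 st.py
```

```text
t 2.53 pos [0.4684 0.3623 0.1044] xaxis [ 3.e-03  8.e-04 -1.e+00] yaw y -68.45 yaw z -158.45 F [ 0.8 -0.1  0.3] T [-0.03  0.03  0.03] w 0.0852 q [26.3 32.5 78.4 -0.  69.  94.8]
```

Emit:
{"fn": "play_rows", "kwargs": {"travel": [[0,0,-2.5],[0,0,-2.5],[0,0,-2],[0,0,-1],[0,0,0]], "rotation": [[0,0.003,-0.018],[0,0,-0.01],[0,0,0],[0,0,0],[0,0,0]], "claw": [8.54,8.54,8.54,8.54,8.54]}}

```text
time_s: 2.95
position: [0.4705, 0.3634, 0.0255]
tool_rot: [[0.005, 0.354, -0.935], [0.003, -0.935, -0.354], [-1.0, -0.001, -0.006]]
ft_force: [-0.2, -0.4, 0.4]
grip_width: 0.0851
```

```bash
python3 st.py
```

```text
t 2.95 pos [0.4705 0.3634 0.0255] xaxis [ 0.0054  0.0034 -1.    ] yaw y -69.27 yaw z -159.27 F [-0.2 -0.4  0.4] T [-0.01 -0.01  0.03] w 0.0851 q [26.3 38.3 82.6  0.  58.7 95.5]
```

Emit:
{"fn": "play_rows", "kwargs": {"travel": [[-0.1,-0.1,-1],[-0.05,-0.05,-0.9],[0,0,-0.3],[0,0,0]], "rotation": [[-0.003,0.005,-0.02],[0,0,0],[0,0,0],[0,0,0]], "claw": [8.54,8.54,8.54,8.54]}}

```text
time_s: 3.28
position: [0.4709, 0.3626, 0.0051]
tool_rot: [[0.005, 0.336, -0.942], [0.002, -0.942, -0.336], [-1.0, -0.001, -0.005]]
ft_force: [0.5, 0.6, 0.0]
grip_width: 0.0853
```

```bash
python3 -c "
from st import *
st(); pic('wrist','pics/w2.png')"
```

```text
t 3.28 pos [0.4709 0.3626 0.0051] xaxis [ 0.0049  0.0025 -1.    ] yaw y -70.37 yaw z -160.37 F [0.5 0.6 0. ] T [ 0.04  0.05 -0.08] w 0.0853 q [26.2 40.  83.4  0.  56.3 96.6]
```

View pics/w2.png

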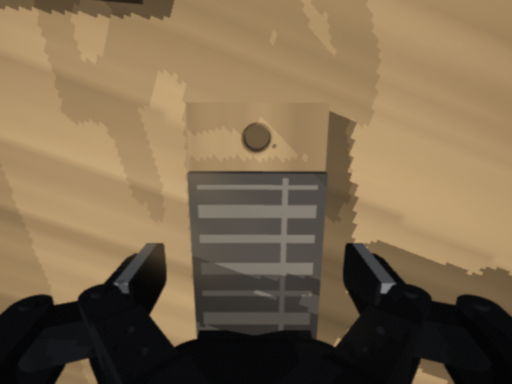

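The block is centred between the jaws, with its far hole at (257,137). I'll close.

Emit:
{"fn": "play_rows", "kwargs": {"travel": [[-0.15,0,-0.2],[0,0,0],[0,0,0],[0,0,0],[0,0,0],[0,0,0]], "rotation": [[0,0.005,0],[0,0,0],[0,0,0],[0,0,0],[0,0,0],[0,0,0]], "claw": [7,6,5.4,5.4,5.4,5.4], "squeeze": 40}}

```text
time_s: 3.83
position: [0.4699, 0.3631, 0.0051]
tool_rot: [[0.002, 0.337, -0.942], [0.004, -0.942, -0.337], [-1.0, -0.003, -0.003]]
ft_force: [0.1, -0.3, -2.8]
grip_width: 0.0591
```

```bash
python3 st.py
```

```text
t 3.83 pos [0.4699 0.3631 0.0051] xaxis [ 0.0021  0.0039 -1.    ] yaw y -70.33 yaw z -160.33 F [ 0.1 -0.3 -2.8] T [-0.02  0.    0.02] w 0.0591 q [26.2 40.  83.5  0.2 56.4 96.5]
```

Emit:
{"fn": "play_rows", "kwargs": {"travel": [[0,0,1],[0,0,2.5],[0,0,3.5],[0,0,3.5],[0,0,2.5],[0,0,0.5],[0,0,0.1]], "rotation": [[0,0,0],[0,0,0],[0,0,0],[0,0,0],[0,0,0],[0,0,0],[0,0,0]], "claw": [5.4,5.4,5.4,5.4,5.4,5.4,5.4]}}

```text
time_s: 4.42
position: [0.4673, 0.3618, 0.1485]
tool_rot: [[-0.002, 0.337, -0.942], [0.002, -0.942, -0.337], [-1.0, -0.003, 0.001]]
ft_force: [-0.1, 0.6, -1.7]
grip_width: 0.0588
```

```bash
python3 -c "
from st import *
st(); pickle.dump(env.camera_info('wrist'),open('w3.pkl','wb'));im=pic('wrist','pics/w3.png')"
```

```text
t 4.42 pos [0.4673 0.3618 0.1485] xaxis [-0.0017  0.002  -1.    ] yaw y -70.33 yaw z -160.33 F [-0.1  0.6 -1.7] T [-0.04  0.    0.01] w 0.0588 q [26.2 29.8 75.2  0.2 75.1 96.5]
```

View pics/w3.png

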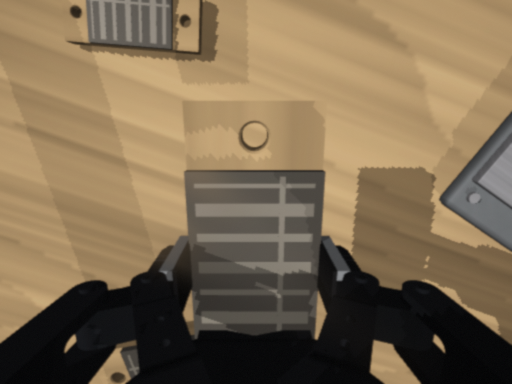

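Run:
```python
from h import *
c=pickle.load(open('w3.pkl','rb'))
im=cv2.imread('pics/w3.png')[:,:,::-1]; crop(im,170,90,340,190,4.7,'pics/w3a.png')
o=env.observe(); p=o['position'];R=o['tool_rot']
for uv in [(254,135)]:
    h=onz('wrist',*uv,p[2]+.0129,c); print(h, R.T@(h-p))
for uv in [(185,171),(324,171)]:
    h=onz('wrist',*uv,p[2]+.0179,c); print(h, R.T@(h-p))
```

```text
[0.52238765 0.38121304 0.16111563] [-0.01295935  0.0002803  -0.05830935]
[0.49843582 0.40411855 0.16611563] [-0.01786989 -0.02936415 -0.04346196]
[0.5185648  0.34792615 0.16611563] [-0.01802004  0.03032452 -0.04349835]
```

View pics/w3a.png

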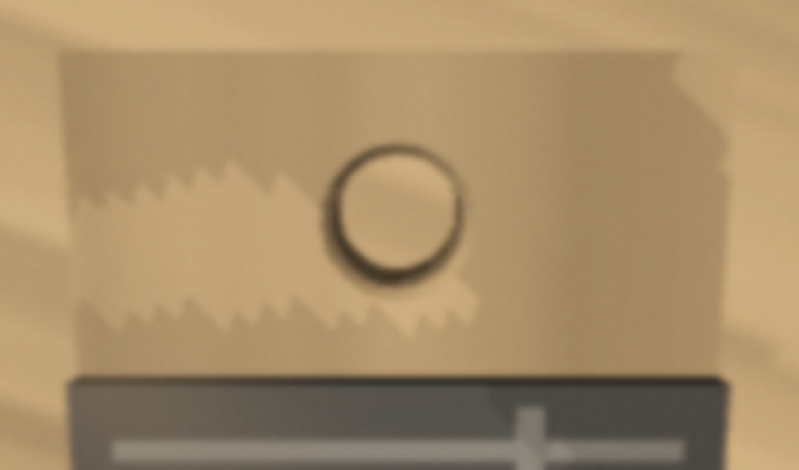

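View pics/w1b.png

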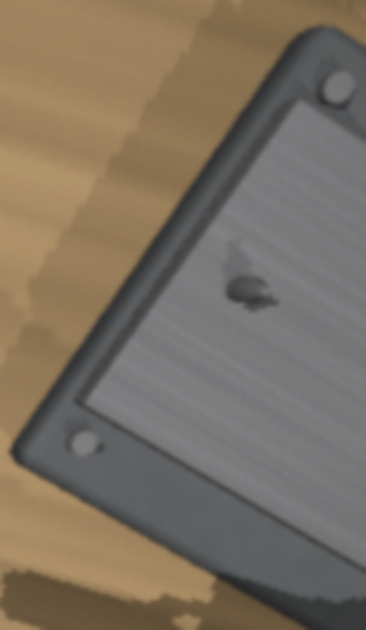

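Run:
```python
from h import *
c=pickle.load(open('w1.pkl','rb'))
f=lambda x,y:onz('wrist',(x+.5)/3-.5+390,(y+.5)/3-.5+30,zz,c)[:2]
zz=.035; a=f(300,98);b=f(82,402);d=b-a;print(a,b,np.linalg.norm(d),'x ang',np.degrees(np.arctan2(*d[::-1])))
an=np.arctan2(d[1],d[0]); 
for s in(np.pi/2,-np.pi/2):
    X=np.array([np.cos(an+s),np.sin(an+s)]); print(np.degrees(an+s),'bed centre',(a+b)/2+X*.0825)
    print('  peg base->bed',f(238,290)+X*.06)
    zz=.049; print('  tip->bed',f(270,297)+X*.06); zz=.035
zz=.035;print('edge dir', np.degrees(np.arctan2(*(f(366,572)-b)[::-1])))
```

```text
[0.65825618 0.1524397 ] [0.54228654 0.18031444] 0.11927262521996562 x ang 166.4846320677
256.48463206770003 bed centre [0.5809906  0.08616172]
  peg base->bed [0.58077367 0.08507408]
  tip->bed [0.57969232 0.08293521]
76.4846320677 bed centre [0.61955212 0.24659242]
  peg base->bed [0.60881841 0.20175095]
  tip->bed [0.60773706 0.19961208]
edge dir -103.43918773147949
```

Emit:
{"fn": "play_rows", "kwargs": {"travel": [[1.2,-2.9,-0.2],[1.2,-2.9,-0.2],[1.2,-2.9,-0.2],[1.2,-2.9,-0.2],[1.2,-2.9,-0.2],[1.2,-2.9,-0.2],[1.2,-2.9,-0.2],[1.2,-2.9,-0.2],[1,-2.5,-0.2],[0.4,-1,0],[0,0,0]], "rotation": [[0,0,0.11],[0,0,0.11],[0,0,0.11],[0,0,0.11],[0,0,0.11],[0,0,0.11],[0,0,0.11],[0,0,0.11],[0,0,0.08],[0,0,0.02],[0,0,0]], "claw": [5.4,5.4,5.4,5.4,5.4,5.4,5.4,5.4,5.4,5.4,5.4]}}

```text
time_s: 5.38
position: [0.5717, 0.0817, 0.1093]
tool_rot: [[-0.032, 0.98, -0.194], [-0.012, -0.194, -0.981], [-0.999, -0.029, 0.018]]
ft_force: [-0.2, -0.2, -1.5]
grip_width: 0.0592
```

```bash
python3 -c "
from st import *
st(); pickle.dump(env.camera_info('wrist'),open('w4.pkl','wb'));im=pic('wrist','pics/w4.png')"
```

```text
t 5.38 pos [0.5717 0.0817 0.1093] xaxis [-0.0318 -0.012  -0.9994] yaw y -11.21 yaw z -101.18 F [-0.2 -0.2 -1.5] T [ 0.02 -0.03  0.01] w 0.0592 q [-3.3 31.7 79.  -0.8 71.1  8.2]
```

View pics/w4.png

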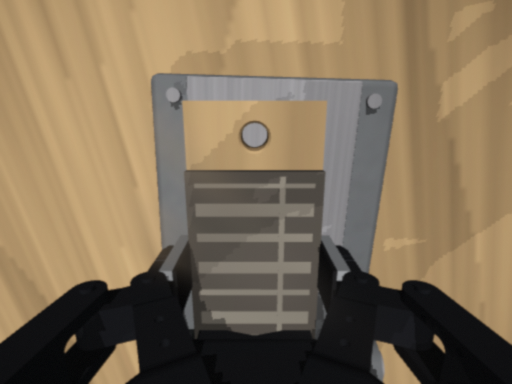

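Emit:
{"fn": "play_rows", "kwargs": {"travel": [[0.5,0.3,-0.5],[0.4,0.3,-0.5],[0,0,0],[0,0,0]], "rotation": [[0.006,-0.016,-0.018],[0.006,-0.016,-0.015],[0,0,0],[0,0,0]], "claw": [5.4,5.4,5.4,5.4]}}

```text
time_s: 5.77
position: [0.5772, 0.0923, 0.0951]
tool_rot: [[-0.008, 0.973, -0.23], [0.003, -0.23, -0.973], [-1.0, -0.008, -0.001]]
ft_force: [0.5, -0.3, -1.5]
grip_width: 0.059
```

```bash
python3 -c "
from st import *
st(); pickle.dump(env.camera_info('wrist'),open('w5.pkl','wb'));im=pic('wrist','pics/w5.png');crop(im,150,60,410,230,3,'pics/w5a.png')"
```

```text
t 5.77 pos [0.5772 0.0923 0.0951] xaxis [-0.0078  0.0027 -1.    ] yaw y -13.31 yaw z -103.31 F [ 0.5 -0.3 -1.5] T [-0.01  0.05 -0.  ] w 0.059 q [-2.6 32.7 79.9  0.1 67.9 10.7]
```

View pics/w5a.png

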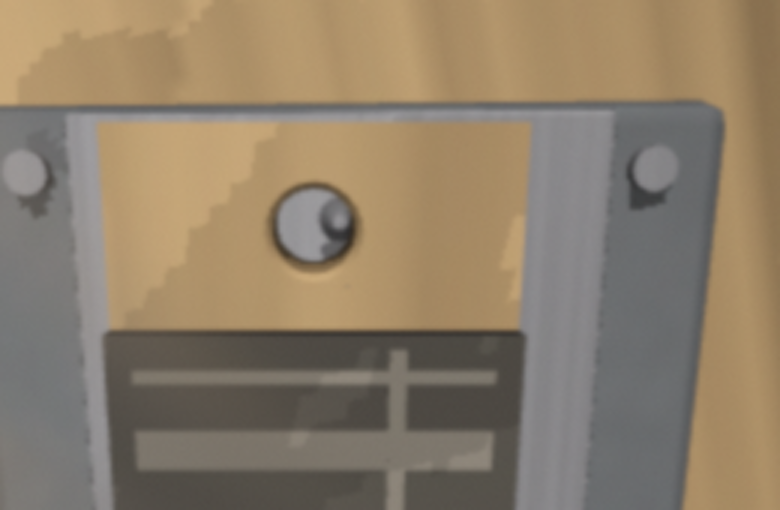

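Run:
```python
from h import *
c=pickle.load(open('w5.pkl','rb')); o=env.observe(); p=o['position'];R=o['tool_rot']
f=lambda x,y,z:onz('wrist',(x+.5)/3-.5+150,(y+.5)/3-.5+60,z,c)[:2]
ang=lambda d:np.degrees(np.arctan2(d[1],d[0]))
a,b=f(67,113,.035),f(612,112,.035);print('edge',a,b,np.linalg.norm(a-b),ang(b-a)-90)
a,b=f(68,113,.035),f(98,510,.035);print('left side dir',ang(b-a))
a,b=f(612,112,.035),f(584,510,.035);print('right side dir',ang(b-a))
s1,s2=f(25,171,.027),f(655,167,.027);print('screws',ang(s2-s1)-90)
a,b=f(98,122,p[2]+.0129),f(532,122,p[2]+.0129);print('blk end',a,b,ang(b-a)-90)
t=f(341,213,.049);h=f(315,226,p[2]+.0129);print('tip',t,'hole',h,t-h)
print('hole in tool',R.T@(np.append(h,p[2]+.0129)-p))
```

```text
edge [0.54225718 0.17967389] [0.65718265 0.15267958] 0.11805319157875185 -103.21832592752801
left side dir -102.97621884079037
right side dir -102.41219493609377
screws -102.94403589561051
blk end [0.56448842 0.16979321] [0.62344587 0.15584044] -103.31455736465927
tip [0.5953003  0.14616445] hole [0.59073617 0.14892015] [ 0.00456413 -0.0027557 ]
hole in tool [-0.01285351  0.00018806 -0.05818965]
```

Emit:
{"fn": "play_rows", "kwargs": {"travel": [[0.3,-0.15,-1],[0.15,-0.1,-1],[0,0,-1],[0,0,0],[0,0,0]], "rotation": [[-0.003,-0.007,0.005],[0,0,0],[0,0,0],[0,0,0],[0,0,0]], "claw": [5.4,5.4,5.4,5.4,5.4]}}

```text
time_s: 6.23
position: [0.5805, 0.0919, 0.0636]
tool_rot: [[-0.003, 0.975, -0.223], [-0.0, -0.223, -0.975], [-1.0, -0.002, 0.001]]
ft_force: [-0.2, -0.3, -1.8]
grip_width: 0.0591
```

```bash
cat > hole.py <<'E'
from st import *
import sys
n=sys.argv[1]
st(); pickle.dump(env.camera_info('wrist'),open(n+'.pkl','wb'));im=pic('wrist','pics/%s.png'%n);crop(im,200,80,310,190,6,'pics/%sa.png'%n)
E
python3 hole.py w6
```

```text
t 6.23 pos [0.5805 0.0919 0.0636] xaxis [-2.5e-03 -5.0e-04 -1.0e+00] yaw y -12.86 yaw z -102.86 F [-0.2 -0.3 -1.8] T [-0.02 -0.04  0.01] w 0.0591 q [-2.5 35.1 81.4 -0.  63.7 10.3]
```

View pics/w6a.png

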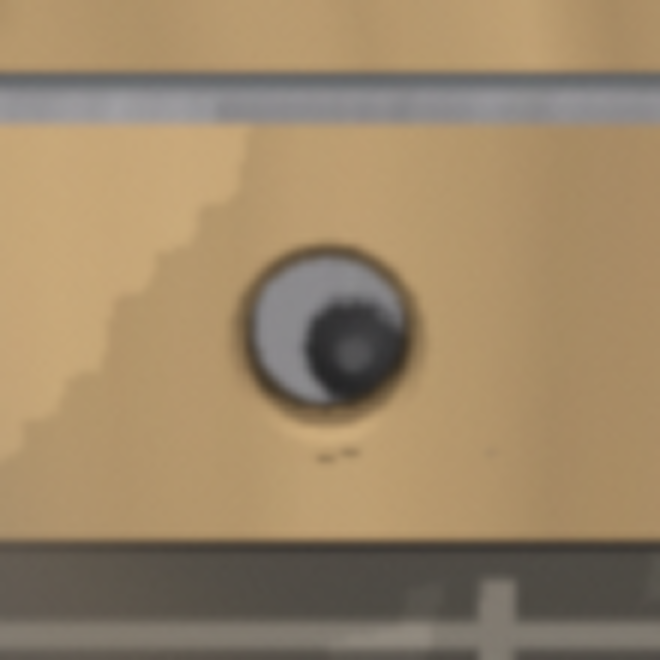

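```bash
cat > d.py <<'E'
from h import *
import sys
n=sys.argv[1];a=list(map(float,sys.argv[2:6]))
c=pickle.load(open(n+'.pkl','rb')); o=env.observe(); p=o['position']
f=lambda x,y,z:onz('wrist',(x+.5)/6-.5+200,(y+.5)/6-.5+80,z,c)[:2]
t=f(a[0],a[1],.049);h=f(a[2],a[3],p[2]+.0129);print('tip',t,'hole',h,(t-h)*100,'bed est',t+.06*np.array([np.cos(np.radians(-103)),np.sin(np.radians(-103))]))
E
python3 d.py w6 354 350 329 333
```

```text
tip [0.59478357 0.14474687] hole [0.59345043 0.14864966] [ 0.13331396 -0.39027879] bed est [0.58128651 0.08628467]
```

Emit:
{"fn": "play_rows", "kwargs": {"travel": [[0.1,-0.3,0],[0.05,-0.15,-0.3],[0,0,0],[0,0,0]], "rotation": [[0,-0.002,0],[0,0,0],[0,0,0],[0,0,0]], "claw": [5.4,5.4,5.4,5.4]}}

```text
time_s: 6.62
position: [0.5825, 0.0868, 0.0614]
tool_rot: [[0.001, 0.975, -0.223], [-0.001, -0.223, -0.975], [-1.0, 0.001, 0.0]]
ft_force: [-0.4, -0.2, -2.7]
grip_width: 0.0592
```

```bash
python3 hole.py w7
```

```text
t 6.62 pos [0.5825 0.0868 0.0614] xaxis [ 1.1e-03 -6.0e-04 -1.0e+00] yaw y -12.87 yaw z -102.87 F [-0.4 -0.2 -2.7] T [ 0.01  0.02 -0.01] w 0.0592 q [-3.  35.2 81.5 -0.  63.2  9.9]
```

View pics/w7a.png

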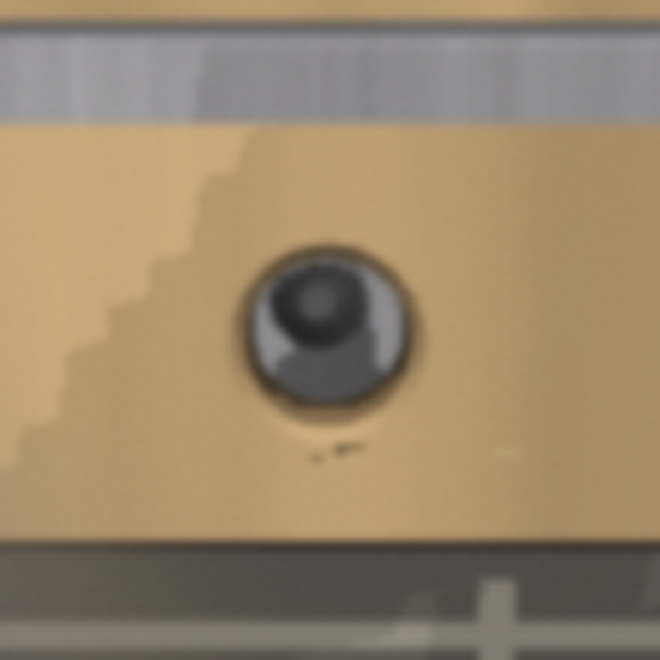

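```bash
python3 d.py w7 318 302 329 333
```

```text
tip [0.59472483 0.14445699] hole [0.59540318 0.14355229] [-0.06783468  0.09047013] bed est [0.58122777 0.08599478]
```

Emit:
{"fn": "play_rows", "kwargs": {"travel": [[-0.07,0.09,-0.3],[0,0,-0.5],[0,0,-0.3],[0,0,0]], "rotation": [[0,0,0],[0,0,0],[0,0,0],[0,0,0]], "claw": [5.4,5.4,5.4,5.4]}}

```text
time_s: 7.0
position: [0.5817, 0.0878, 0.0497]
tool_rot: [[0.002, 0.975, -0.223], [-0.001, -0.223, -0.975], [-1.0, 0.002, 0.0]]
ft_force: [-1.0, 0.3, -1.7]
grip_width: 0.059
```

```bash
python3 hole.py w8
```

```text
t 7.0 pos [0.5817 0.0878 0.0497] xaxis [ 1.7e-03 -5.0e-04 -1.0e+00] yaw y -12.88 yaw z -102.88 F [-1.   0.3 -1.7] T [ 0.02 -0.03 -0.02] w 0.059 q [-2.9 36.1 82.3 -0.  61.6 10. ]
```

View pics/w8a.png

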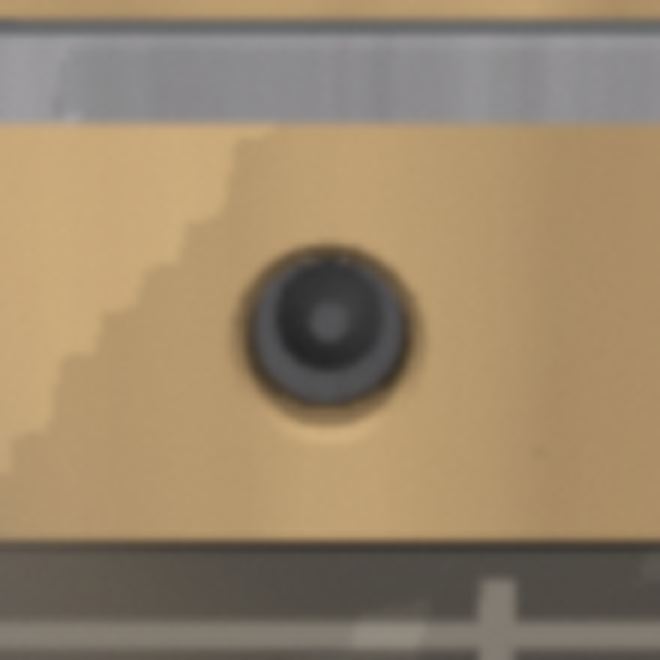

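```bash
python3 d.py w8 329 322 329 333
```

```text
tip [0.5946614  0.14441886] hole [0.59464831 0.14458545] [ 0.00130859 -0.01665905] bed est [0.58116434 0.08595665]
```

Emit:
{"fn": "play_rows", "kwargs": {"travel": [[0,0,-0.4],[0,0,-0.4],[0,0,-0.3],[0,0,0]], "rotation": [[0,0,0],[0,0,0],[0,0,0],[0,0,0]], "claw": [5.4,5.4,5.4,5.4]}}

```text
time_s: 7.38
position: [0.5825, 0.0878, 0.0398]
tool_rot: [[0.004, 0.975, -0.223], [-0.001, -0.223, -0.975], [-1.0, 0.004, -0.0]]
ft_force: [0.6, -0.5, -1.2]
grip_width: 0.0587
```

```bash
python3 hole.py w9
```

```text
t 7.38 pos [0.5825 0.0878 0.0398] xaxis [ 4.1e-03 -7.0e-04 -1.0e+00] yaw y -12.86 yaw z -102.86 F [ 0.6 -0.5 -1.2] T [-0.01  0.01  0.05] w 0.0587 q [-2.9 36.8 82.7 -0.  60.2 10. ]
```

View pics/w9a.png

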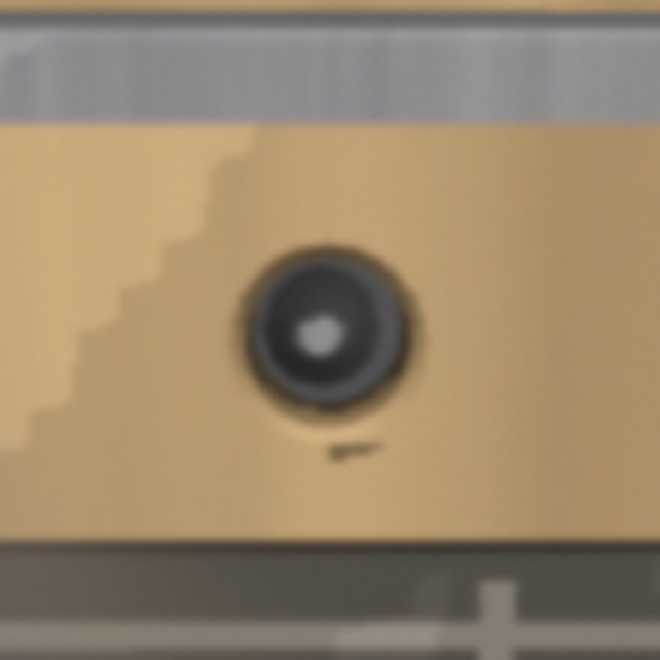

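Emit:
{"fn": "play_rows", "kwargs": {"travel": [[-0.07,0,-0.1],[0,0,-0.1],[0,0,0]], "rotation": [[0,0.004,0],[0,0,0],[0,0,0]], "claw": [5.4,5.4,5.4]}}

```text
time_s: 7.68
position: [0.5825, 0.0878, 0.0399]
tool_rot: [[0.003, 0.975, -0.223], [-0.001, -0.223, -0.975], [-1.0, 0.003, 0.0]]
ft_force: [-0.1, 0.6, -2.1]
grip_width: 0.0591
```

```bash
python3 st.py
```

```text
t 7.68 pos [0.5825 0.0878 0.0399] xaxis [ 2.8e-03 -8.0e-04 -1.0e+00] yaw y -12.86 yaw z -102.86 F [-0.1  0.6 -2.1] T [ 0.03  0.03 -0.01] w 0.0591 q [-2.9 36.8 82.7 -0.  60.3 10. ]
```

Emit:
{"fn": "play_rows", "kwargs": {"travel": [[0,0,0],[0,0,0],[0,0,0],[0,0,0],[0,0,0]], "rotation": [[0,0,0],[0,0,0],[0,0,0],[0,0,0],[0,0,0]], "claw": [6.2,6.8,7.6,8.54,8.54]}}

```text
time_s: 8.1
position: [0.5829, 0.0878, 0.0394]
tool_rot: [[0.004, 0.975, -0.223], [-0.001, -0.223, -0.975], [-1.0, 0.004, 0.0]]
ft_force: [0.2, 0.4, 0.8]
grip_width: 0.0855
```

Emit:
{"fn": "play_rows", "kwargs": {"travel": [[0,0,1],[0,0,2],[0,0,3],[0,0,3],[0,0,1],[0,0,0]], "rotation": [[0,0,0],[0,0,0],[0,0,0],[0,0,0],[0,0,0],[0,0,0]], "claw": [8.54,8.54,8.54,8.54,8.54,8.54]}}

```text
time_s: 8.6
position: [0.5816, 0.0878, 0.1456]
tool_rot: [[0.001, 0.975, -0.223], [-0.001, -0.223, -0.975], [-1.0, 0.001, 0.001]]
ft_force: [-0.7, 0.0, -0.9]
grip_width: 0.0854
```

```bash
python3 -c "
from st import *
st(); pickle.dump(env.camera_info('wrist'),open('w10.pkl','wb'));im=pic('wrist','pics/w10.png');im=pic('side','pics/s10.png');crop(im,180,130,290,270,4.2,'pics/s10a.png')"
```

```text
t 8.6 pos [0.5816 0.0878 0.1456] xaxis [ 1.e-03 -7.e-04 -1.e+00] yaw y -12.87 yaw z -102.87 F [-0.7  0.  -0.9] T [ 0.03 -0.06 -0.03] w 0.0854 q [-2.9 29.7 75.9 -0.  74.3 10. ]
```

View pics/w10.png

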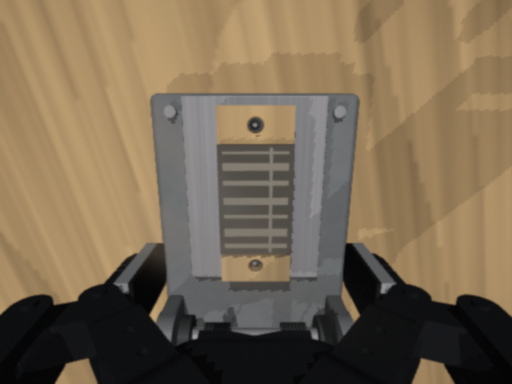

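View pics/s10a.png

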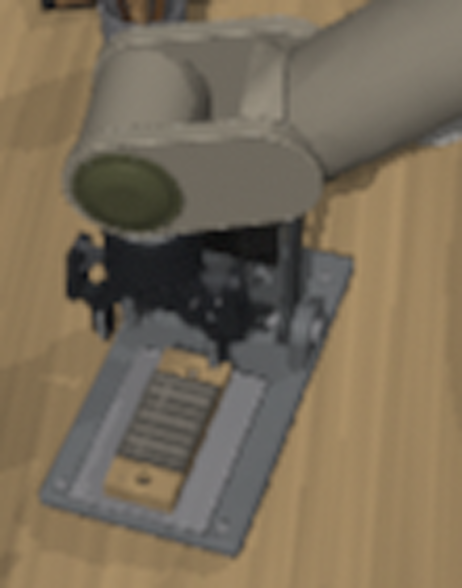

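```bash
python3 -c "
from h import *
im=cv2.imread('pics/w10.png')[:,:,::-1];crop(im,180,80,340,300,2.7*1,'pics/w10a.png')"
```

```text
(no output)
```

View pics/w10a.png

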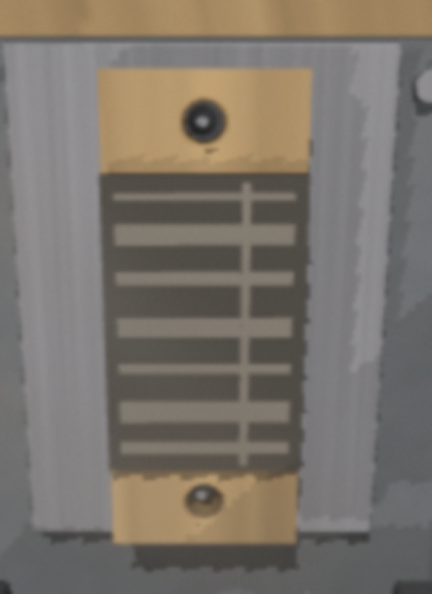

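Run:
```python
from h import *
c=pickle.load(open('w10.pkl','rb'))
s=2.7
f=lambda x,y,z:onz('wrist',(x+.5)/s-.5+180,(y+.5)/s-.5+80,z,c)[:2]
for z in(.049,.053,.058):
    p,q=f(204,121,z),f(204,500,z);print(z,p,q,np.linalg.norm(p-q),(p+q)/2,np.degrees(np.arctan2(*(q-p)[::-1])))
```

```text
0.049 [0.59543968 0.14437414] [0.56831074 0.02507299] 0.12234681713971261 [0.58187521 0.08472357] -102.81113196310987
0.053 [0.59545344 0.14453681] [0.56877577 0.02722009] 0.12031172236472305 [0.5821146  0.08587845] -102.81113196310986
0.058 [0.59547065 0.14474014] [0.56935705 0.02990396] 0.1177678538959861 [0.58241385 0.08732205] -102.81113196310989
```

The block is seated: its hole spacing reads 120.3 mm at z = 0.053, and it is centred about 1 mm from the bed with a peg showing in both holes. Next is the catch, so I'll rise, pass over the lever and turn.

Emit:
{"fn": "play_rows", "kwargs": {"travel": [[0,0,2],[0,0,4],[0,0,4],[0,0,4],[0,0,4],[0,0,4],[-0.4,-2,3],[-0.7,-3.5,1],[-0.7,-3.5,0],[-0.7,-3.5,0],[-0.7,-3.5,0],[-0.7,-3.5,0]], "rotation": [[0,0,0],[0,0,-0.12],[0,0,-0.12],[0,0,-0.12],[0,0,-0.12],[0,0,-0.12],[0,0,-0.12],[0,0,-0.12],[0,0,-0.12],[0,0,-0.12],[0,0,-0.12],[0,0,-0.12]], "claw": [8.54,8.54,8.54,8.54,6,4,2,0,0,0,0,0]}}

```text
time_s: 9.7
position: [0.5344, -0.1081, 0.3979]
tool_rot: [[-0.011, -0.018, -1.0], [0.034, -0.999, 0.018], [-0.999, -0.033, 0.012]]
ft_force: [-0.6, 0.5, -0.1]
grip_width: 0.0
```

```bash
python3 st.py
```

```text
t 9.7 pos [ 0.5344 -0.1081  0.3979] xaxis [-0.0109  0.0336 -0.9994] yaw y -91.05 yaw z 178.98 F [-0.6  0.5 -0.1] T [-0.04 -0.04 -0.  ] w 0.0 q [-24.6  18.7  52.4   1.6 110.3  67. ]
```

Emit:
{"fn": "play_rows", "kwargs": {"travel": [[-0.5,-2.5,0],[-0.5,-2.5,0],[-0.4,-2.2,0],[0,0,-2],[0,0,-3],[0,0,-3],[0,0,0]], "rotation": [[-0.01,-0.003,-0.09],[-0.01,-0.004,-0.08],[-0.01,-0.004,-0.03],[0,0,0],[0,0,0],[0,0,0],[0,0,0]], "claw": [0,0,0,0,0,0,0]}}

```text
time_s: 10.28
position: [0.5167, -0.1924, 0.3045]
tool_rot: [[-0.009, -0.246, -0.969], [0.011, -0.969, 0.246], [-1.0, -0.008, 0.012]]
ft_force: [-0.2, -0.1, 0.3]
grip_width: -0.0003
```

```bash
python3 -c "
from st import *
st(); pickle.dump(env.camera_info('wrist'),open('w11.pkl','wb'));im=pic('wrist','pics/w11.png');im=pic('scene','pics/sc11.png');crop(im,90,120,310,290,3.5,'pics/sc11a.png')"
```

```text
t 10.28 pos [ 0.5167 -0.1924  0.3045] xaxis [-0.0094  0.0107 -0.9999] yaw y -104.23 yaw z 165.78 F [-0.2 -0.1  0.3] T [-0.05  0.   -0.02] w -0.0003 q [-32.8  20.   65.1   0.2  95.7  71.4]
```

View pics/w11.png

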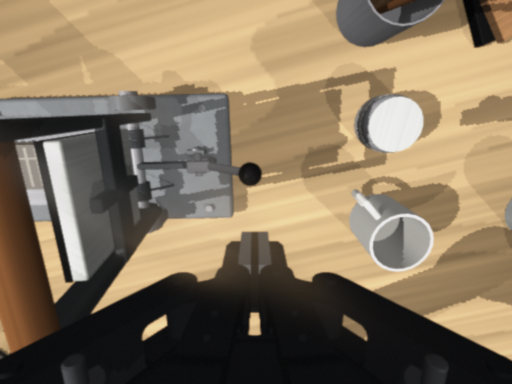

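View pics/sc11a.png

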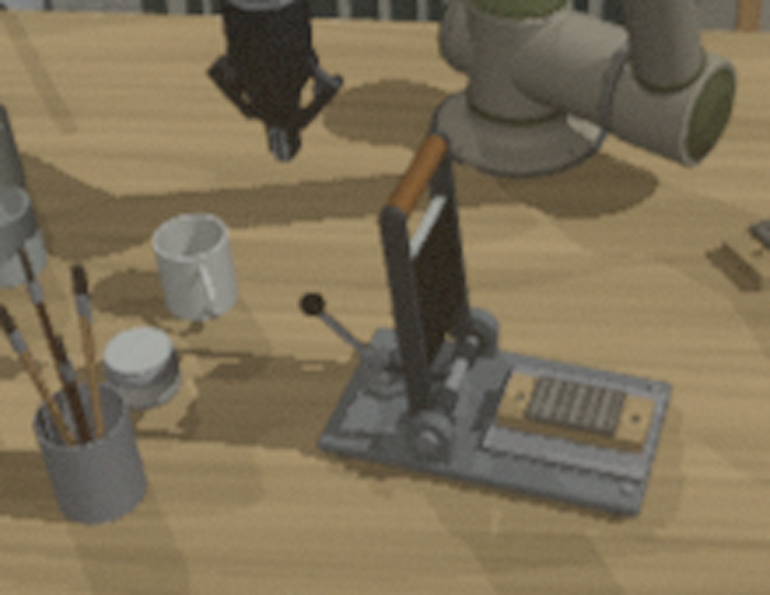

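Run:
```python
from h import *
c=pickle.load(open('w11.pkl','rb'))
for z in (.120,.128):
    k=onz('wrist',249.5,173.5,z,c);print(z,k)
B=np.array([.5815,.086]);a=np.radians(-102.8);X=np.array([np.cos(a),np.sin(a)]);Y=np.array([-X[1],X[0]])
d=k[:2]-B;print(d@X,d@Y)
e,d=ray('wrist',30,250,c)
```

```text
0.12 [ 0.51796727 -0.18606803  0.12      ]
0.128 [ 0.51957895 -0.1866849   0.128     ]
0.2796270226955637 3.065564919962156e-05
```

Emit:
{"fn": "play_rows", "kwargs": {"travel": [[0.1,0.2,-3],[0.1,0.2,-3.5],[0.1,0.2,-3.5],[0,0,-2.5],[0,0,-1],[0,0,0]], "rotation": [[-0.01,-0.009,0],[0,0,0],[0,0,0],[0,0,0],[0,0,0],[0,0,0]], "claw": [0,0,0,0,0,0]}}

```text
time_s: 10.88
position: [0.5273, -0.1888, 0.1832]
tool_rot: [[0.028, -0.243, -0.97], [-0.017, -0.97, 0.243], [-0.999, 0.01, -0.031]]
ft_force: [0.5, 0.2, 0.8]
grip_width: 0.0001
```

```bash
python3 -c "
from st import *
st(); im=pic('wrist','pics/w12.png');im=pic('side','pics/s12.png');crop(im,180,80,300,230,4,'pics/s12a.png')"
```

```text
t 10.88 pos [ 0.5273 -0.1888  0.1832] xaxis [ 0.0276 -0.0169 -0.9995] yaw y -104.07 yaw z 165.95 F [0.5 0.2 0.8] T [ 0.04 -0.    0.  ] w 0.0001 q [-31.8  24.3  78.7   0.   75.1  72.2]
```

View pics/w12.png

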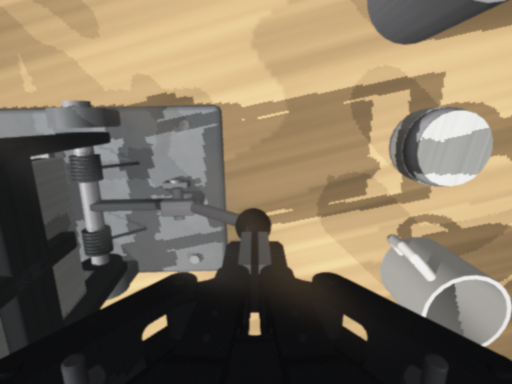

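View pics/s12a.png

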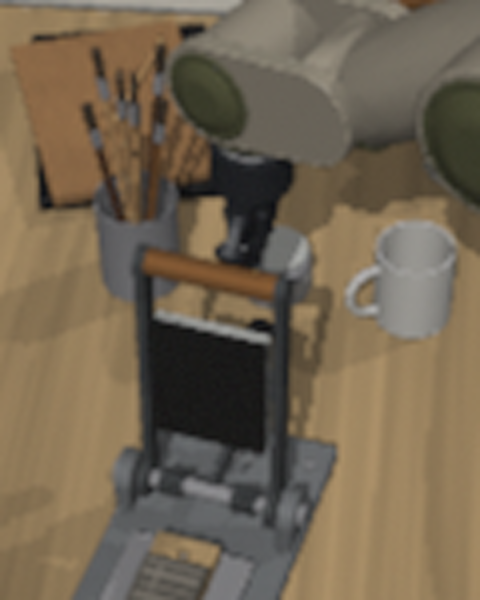

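Emit:
{"fn": "play_rows", "kwargs": {"travel": [[-0.4,0,-1.5],[-0.4,0,-1],[0,0,0],[0,0,0]], "rotation": [[0.01,0.015,0],[0.006,0.01,0.01],[0,0,0],[0,0,0]], "claw": [0,0,0,0]}}

```text
time_s: 11.32
position: [0.5214, -0.1906, 0.1629]
tool_rot: [[0.011, -0.232, -0.973], [-0.006, -0.973, 0.232], [-1.0, 0.003, -0.012]]
ft_force: [0.5, -0.0, -0.2]
grip_width: 0.0001
```

```bash
python3 -c "
from st import *
st(); im=pic('wrist','pics/w13.png')"
```

```text
t 11.32 pos [ 0.5214 -0.1906  0.1629] xaxis [ 0.0109 -0.0059 -0.9999] yaw y -103.41 yaw z 166.6 F [ 0.5 -0.  -0.2] T [-0.    0.01  0.02] w 0.0001 q [-32.3  25.4  80.5   0.1  73.4  71.1]
```

View pics/w13.png

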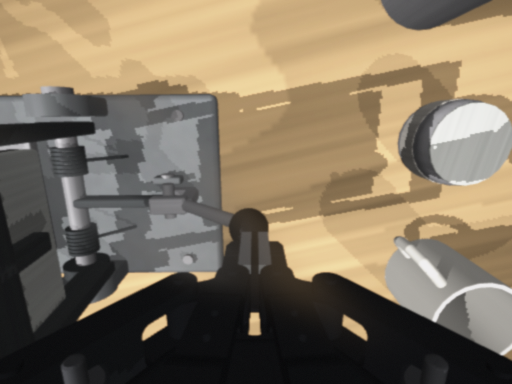

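Emit:
{"fn": "play_rows", "kwargs": {"travel": [[-0.15,0.4,-0.8],[0,0.1,-0.7],[-0.1,-0.4,-0.8],[-0.15,-0.65,-1],[-0.15,-0.65,-1],[-0.15,-0.65,-1],[-0.15,-0.6,-1],[0,0,0]], "rotation": [[0.004,0.008,0.01],[0,0,0],[0,0,0],[0,0,0],[0,0,0],[0,0,0],[0,0,0],[0,0,0]], "claw": [0,0,0,0,0,0,0,0]}}

```text
time_s: 12.03
position: [0.5135, -0.2216, 0.0989]
tool_rot: [[0.009, -0.22, -0.976], [-0.016, -0.975, 0.219], [-1.0, 0.013, -0.012]]
ft_force: [-0.3, 0.2, -0.4]
grip_width: 0.0002
```

```bash
python3 -c "
from st import *
st(); im=pic('wrist','pics/w14.png')"
```

```text
t 12.03 pos [ 0.5135 -0.2216  0.0989] xaxis [ 0.0093 -0.0156 -0.9998] yaw y -102.69 yaw z 167.32 F [-0.3  0.2 -0.4] T [0.03 0.05 0.  ] w 0.0002 q [-35.3  29.8  84.8  -0.5  64.4  67.6]
```

View pics/w14.png

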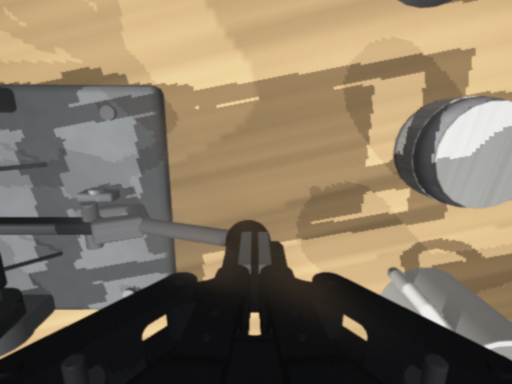

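Emit:
{"fn": "play_rows", "kwargs": {"travel": [[-0.1,-0.2,-1],[-0.1,-0.2,-1],[-0.1,-0.2,-1],[0,-0.1,-0.8],[0,0,-0.4],[0,0,-0.2]], "rotation": [[0,0,0],[0,0,0],[0,0,0],[0,0,0],[0,0,0],[0,0,0]], "claw": [0,0,0,0,0,0]}}

```text
time_s: 12.58
position: [0.5124, -0.2288, 0.057]
tool_rot: [[0.015, -0.218, -0.976], [-0.02, -0.976, 0.218], [-1.0, 0.017, -0.019]]
ft_force: [-9.8, 2.5, 32.0]
grip_width: 0.0001
```

```bash
python3 -c "
from st import *
st(); im=pic('wrist','pics/w15.png')"
```

```text
t 12.58 pos [ 0.5124 -0.2288  0.057 ] xaxis [ 0.015  -0.0203 -0.9997] yaw y -102.6 yaw z 167.42 F [-9.8  2.5 32. ] T [ 0.31  1.51 -0.  ] w 0.0001 q [-35.9  33.   87.4  -0.5  58.3  66.9]
```

View pics/w15.png

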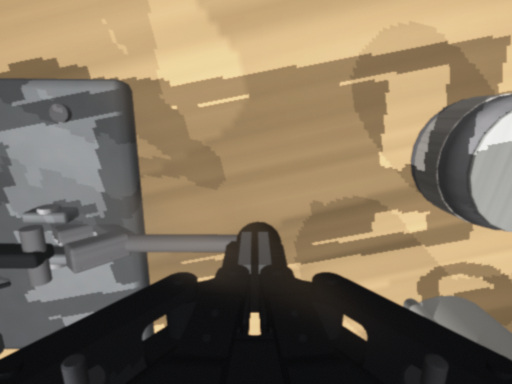

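The catch is on its stop: TCP at z = 0.057 with a 32 N reaction. Now up and over the grip bar.

Emit:
{"fn": "play_rows", "kwargs": {"travel": [[0,0,2],[0,0,4],[0,0,4],[0,0,4],[0,0,4],[0,0,4],[0,0,4],[0,0,4],[0,0,4],[0,0,2],[0,0,0]], "rotation": [[0,0,0],[0,0,0],[0,0,0],[0,0,0],[0,0,0],[0,0,0],[0,0,0],[0,0,0],[0,0,0],[0,0,0],[0,0,0]], "claw": [0,0,0,0,0,0,0,0,0,0,0]}}

```text
time_s: 13.55
position: [0.5071, -0.22, 0.4334]
tool_rot: [[0.013, -0.214, -0.977], [-0.015, -0.977, 0.213], [-1.0, 0.012, -0.016]]
ft_force: [0.5, 0.6, 0.3]
grip_width: -0.0005
```

```bash
python3 -c "
from st import *
st(); pickle.dump(env.camera_info('wrist'),open('w16.pkl','wb'));im=pic('wrist','pics/w16.png')"
```

```text
t 13.55 pos [ 0.5071 -0.22    0.4334] xaxis [ 0.0131 -0.0154 -0.9998] yaw y -102.33 yaw z 167.68 F [0.5 0.6 0.3] T [0.01 0.02 0.  ] w -0.0005 q [-35.6  18.8  46.5  -0.3 113.5  66.6]
```

View pics/w16.png

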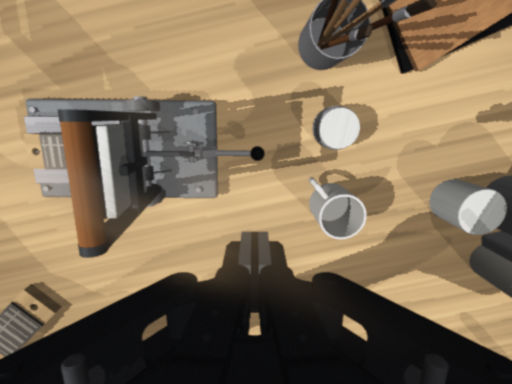

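Run:
```python
from h import *
c=pickle.load(open('w16.pkl','rb'))
a,b=onz('wrist',78,119,.306,c)[:2],onz('wrist',92,246,.306,c)[:2]
print(a,b,np.linalg.norm(a-b),(a+b)/2,np.degrees(np.arctan2(*(a-b)[::-1])))
B=np.array([.5815,.086]);an=np.radians(-102.8);X=np.array([np.cos(an),np.sin(an)]);Y=np.array([-X[1],X[0]])
d=(a+b)/2-B;print(d@X,d@Y,B+.16*X)
k=onz('wrist',257,153,.046,c)[:2]-B;print('knob',k@X,k@Y)
```

```text
[ 0.60256804 -0.08436195] [ 0.48556782 -0.05438087] 0.12078045111672125 [ 0.54406793 -0.06937141] -14.372676502756862
0.15980334793031933 -0.002079558963583952 [ 0.54605224 -0.0700239 ]
knob 0.3246824389240491 -0.0004584778107024158
```

Emit:
{"fn": "play_rows", "kwargs": {"travel": [[0.8,3,0],[0.8,3,0],[0.8,3,0],[0.8,3,0],[0.6,2.4,-1],[0,0.6,-1],[0,0,0]], "rotation": [[0.005,0.004,0],[0.005,0.004,0],[0.005,0.004,0],[0,0,0],[0,0,0],[0,0,0],[0,0,0]], "claw": [8.5,8.5,8.5,8.5,8.5,8.5,8.5]}}

```text
time_s: 14.18
position: [0.5451, -0.0624, 0.399]
tool_rot: [[-0.018, -0.215, -0.976], [0.01, -0.977, 0.215], [-1.0, -0.006, 0.02]]
ft_force: [-1.1, -0.4, -0.0]
grip_width: 0.0831
```

```bash
python3 st.py
```

```text
t 14.18 pos [ 0.5451 -0.0624  0.399 ] xaxis [-0.0183  0.0097 -0.9998] yaw y -102.42 yaw z 167.59 F [-1.1 -0.4 -0. ] T [-0.03  0.01  0.02] w 0.0831 q [-19.   19.1  51.6   0.2 110.5  83.5]
```

Emit:
{"fn": "play_rows", "kwargs": {"travel": [[0,-0.5,-2],[0,-0.3,-2.5],[0,0,-2.5],[0,0,-1.5],[0,0,0]], "rotation": [[-0.005,-0.009,0],[-0.004,-0.006,0],[0,0,0],[0,0,0],[0,0,0]], "claw": [8.5,8.5,8.5,8.5,8.5]}}

```text
time_s: 14.6
position: [0.543, -0.0708, 0.3061]
tool_rot: [[-0.01, -0.214, -0.977], [0.003, -0.977, 0.214], [-1.0, -0.001, 0.011]]
ft_force: [-0.3, 0.4, -0.1]
grip_width: 0.0845
```

```bash
python3 -c "
from st import *
st(); im=pic('wrist','pics/w17.png');im=pic('scene','pics/sc17.png');crop(im,130,100,310,260,4,'pics/sc17a.png')"
```

```text
t 14.6 pos [ 0.543  -0.0708  0.3061] xaxis [-0.0103  0.0031 -0.9999] yaw y -102.35 yaw z 167.65 F [-0.3  0.4 -0.1] T [ 0.06  0.   -0.05] w 0.0845 q [-19.8  19.5  65.6  -0.   95.5  82.5]
```

View pics/w17.png

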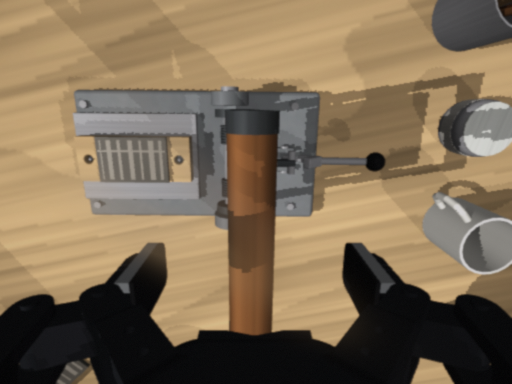

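View pics/sc17a.png

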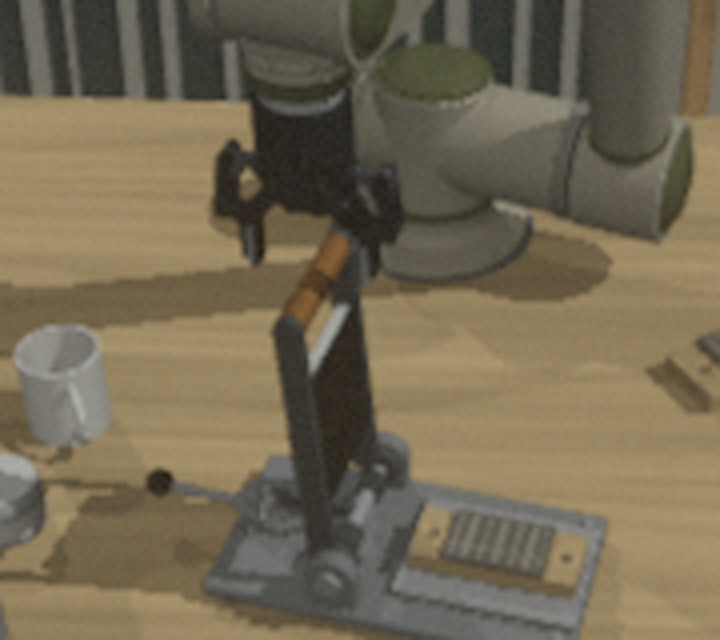

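Emit:
{"fn": "play_rows", "kwargs": {"travel": [[0.2,0.1,-1],[0,0,-0.9],[0,0,0],[0,0,0],[0,0,0],[0,0,0],[0,0,0],[0,0,0]], "rotation": [[-0.003,-0.01,0],[0,0,0],[0,0,0],[0,0,0],[0,0,0],[0,0,0],[0,0,0],[0,0,0]], "claw": [8.5,8.5,6,4,1.8,1.8,1.8,1.8], "squeeze": 60}}

```text
time_s: 15.37
position: [0.5479, -0.071, 0.2961]
tool_rot: [[0.014, -0.214, -0.977], [-0.003, -0.977, 0.214], [-1.0, 0.0, -0.014]]
ft_force: [0.9, 3.5, -2.2]
grip_width: 0.0219
```

```bash
python3 -c "
from st import *
st(); im=pic('wrist','pics/w18.png');im=pic('scene','pics/sc18.png');crop(im,130,100,310,260,4,'pics/sc18a.png')"
```

```text
t 15.37 pos [ 0.5479 -0.071   0.2961] xaxis [ 0.0141 -0.0032 -0.9999] yaw y -102.38 yaw z 167.62 F [ 0.9  3.5 -2.2] T [ 0.51 -0.13 -0.1 ] w 0.0219 q [-19.7  19.6  67.1   0.1  92.5  82.7]
```

View pics/sc18a.png

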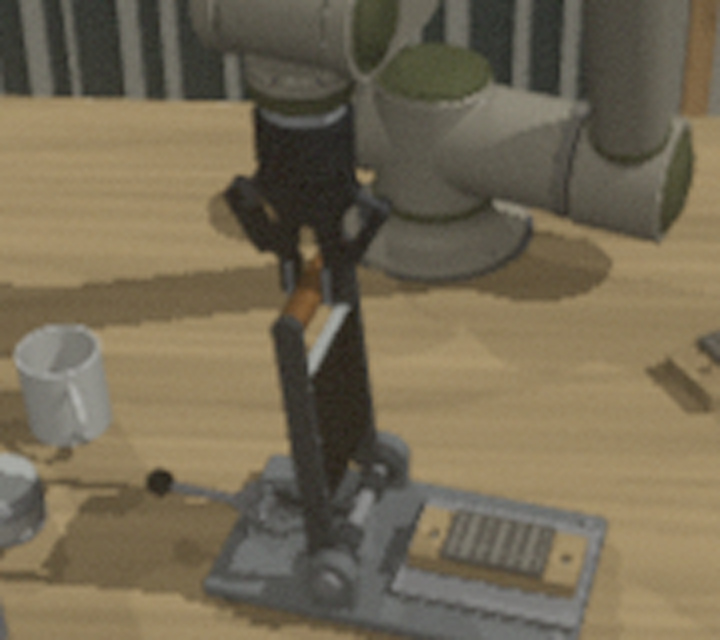

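The grasp point sits about 9 mm above the bar axis, so I'll regrip deeper.

Emit:
{"fn": "play_rows", "kwargs": {"travel": [[0,0,0],[-0.2,0.1,0],[-0.1,0,-0.8],[0,0,-0.6],[0,0,0],[0,0,0],[0,0,0],[0,0,0],[0,0,0]], "rotation": [[0,0,0],[0.003,0.012,0],[0,0,0],[0,0,0],[0,0,0],[0,0,0],[0,0,0],[0,0,0],[0,0,0]], "claw": [5,5,5,5,4,1.8,1.8,1.8,1.8], "squeeze": 60}}

```text
time_s: 16.22
position: [0.5445, -0.0698, 0.2804]
tool_rot: [[0.001, -0.214, -0.977], [0.0, -0.977, 0.214], [-1.0, -0.0, -0.001]]
ft_force: [1.4, 1.0, -0.9]
grip_width: 0.0226
```

```bash
python3 st.py
```

```text
t 16.22 pos [ 0.5445 -0.0698  0.2804] xaxis [ 6.e-04  2.e-04 -1.e+00] yaw y -102.38 yaw z 167.62 F [ 1.4  1.  -0.9] T [ 0.03 -0.04 -0.1 ] w 0.0226 q [-19.7  20.   69.    0.   91.   82.7]
```

```bash
cat > arc.py <<'E'
from st import *
import sys
n=int(sys.argv[1]);st_deg=float(sys.argv[2])
o=st();B=np.array([.5815,.086]);an=np.radians(-102.6);X=np.array([np.cos(an),np.sin(an)]);Y=np.array([-X[1],X[0]])
p=o['position']; d=p[:2]-B; x=d@X; z=p[2]+.0256
ph=np.degrees(np.arctan2(z-.058,x-.130)); r=np.hypot(z-.058,x-.13)
print('x',x.round(4),'y',(d@Y).round(4),'z',z.round(4),'phi',ph.round(2),'lever rad',np.radians(ph-83.1).round(3),'r',r.round(4))
prev=np.array([x,z])
for i in range(n):
    ph2=np.radians(ph+st_deg*(i+1)); q=np.array([.13+.25*np.cos(ph2),.058+.25*np.sin(ph2)])
    dd=q-prev; prev=q; w=X*dd[0]-Y*(d@Y)/n
    print(np.round([w[0]*100,w[1]*100,dd[1]*100],2).tolist())
E
python3 arc.py 6 4
```

```text
t 16.22 pos [ 0.5445 -0.0698  0.2804] xaxis [ 6.e-04  2.e-04 -1.e+00] yaw y -102.38 yaw z 167.62 F [ 1.4  1.  -0.9] T [ 0.03 -0.04 -0.1 ] w 0.0226 q [-19.7  20.   69.    0.   91.   82.7]
x 0.1601 y -0.0021 z 0.306 phi 83.08 lever rad -0.0 r 0.2499
[0.41, 1.69, 0.16]
[0.41, 1.7, 0.03]
[0.41, 1.69, -0.09]
[0.41, 1.68, -0.22]
[0.41, 1.66, -0.34]
[0.4, 1.64, -0.45]
```

Emit:
{"fn": "play_rows", "kwargs": {"travel": [[0.2,0.9,0.1],[0.4,1.6,0.1],[0.4,1.7,0],[0.4,1.7,-0.1],[0.4,1.7,-0.2]], "rotation": [[0,0,0],[0,0,0],[0,0,0],[0,0,0],[0,0,0]], "claw": [1.8,1.8,1.8,1.8,1.8]}}

```text
time_s: 16.63
position: [0.5608, 0.0005, 0.2818]
tool_rot: [[-0.004, -0.225, -0.974], [-0.018, -0.974, 0.225], [-1.0, 0.019, -0.001]]
ft_force: [-0.8, -5.8, -6.8]
grip_width: 0.0225
```

```bash
python3 arc.py 6 4;  python3 -c "
from st import *
im=pic('scene','pics/sc19.png');crop(im,130,100,310,260,4,'pics/sc19a.png')"
```

```text
t 16.63 pos [5.608e-01 5.000e-04 2.818e-01] xaxis [-0.0036 -0.0185 -0.9998] yaw y -103.01 yaw z 166.99 F [-0.8 -5.8 -6.8] T [-1.53  0.24  0.03] w 0.0225 q [-11.5  21.3  66.8  -1.1  91.9  91.4]
x 0.088 y -0.0015 z 0.3074 phi 99.56 lever rad 0.287 r 0.253
[0.39, 1.61, -0.64]
[0.39, 1.63, -0.47]
[0.38, 1.6, -0.58]
[0.37, 1.56, -0.7]
[0.36, 1.5, -0.81]
[0.35, 1.45, -0.91]
```

View pics/sc19a.png

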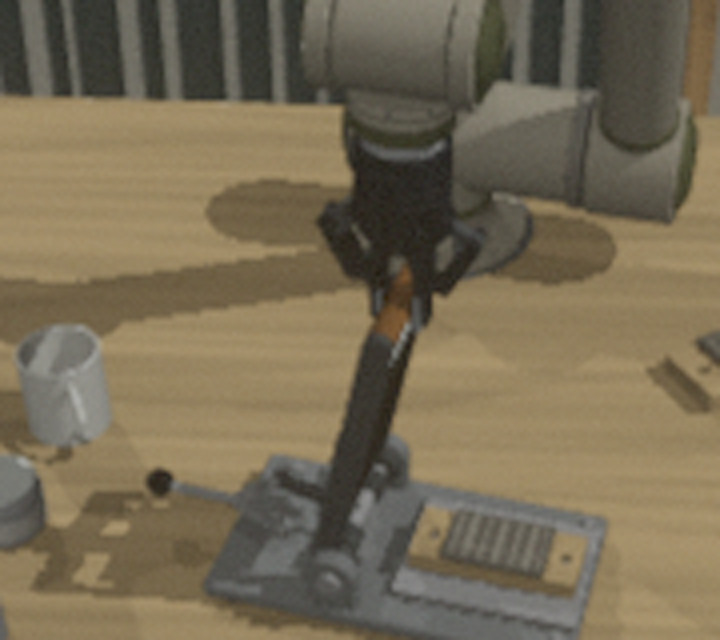

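Emit:
{"fn": "play_rows", "kwargs": {"travel": [[0.3,1.4,-0.6],[0.4,1.6,-0.5],[0.4,1.6,-0.6],[0.4,1.6,-0.7],[0.35,1.5,-0.8]], "rotation": [[0.006,0,0],[0.006,0,0],[0.006,0,0],[0,0,0],[0,0,0]], "claw": [1.8,1.8,1.8,1.8,1.8]}}

```text
time_s: 17.1
position: [0.5787, 0.078, 0.2562]
tool_rot: [[0.002, -0.226, -0.974], [-0.012, -0.974, 0.226], [-1.0, 0.011, -0.004]]
ft_force: [-2.4, -1.3, 6.3]
grip_width: 0.0223
```

```bash
python3 arc.py 6 4
```

```text
t 17.1 pos [0.5787 0.078  0.2562] xaxis [ 0.0015 -0.0118 -0.9999] yaw y -103.05 yaw z 166.95 F [-2.4 -1.3  6.3] T [-0.87  0.61 -0.04] w 0.0223 q [-3.6 24.4 66.  -0.7 89.5 99.4]
x 0.0084 y -0.001 z 0.2818 phi 118.51 lever rad 0.618 r 0.2547
[0.29, 1.25, -1.3]
[0.33, 1.4, -0.99]
[0.31, 1.33, -1.09]
[0.3, 1.25, -1.18]
[0.28, 1.17, -1.27]
[0.26, 1.08, -1.35]
```

Emit:
{"fn": "play_rows", "kwargs": {"travel": [[0.3,1.2,-1.2],[0.3,1.4,-1],[0.3,1.3,-1.1],[0.3,1.2,-1.2],[0.3,1.2,-1.3],[0.25,1.1,-1.35]], "rotation": [[0.004,0,0],[0.004,0,0],[0.004,0,0],[0,0,0],[0,0,0],[0,0,0]], "claw": [1.8,1.8,1.8,1.8,1.8,1.8]}}

```text
time_s: 17.6
position: [0.5961, 0.1525, 0.1884]
tool_rot: [[0.007, -0.225, -0.974], [-0.01, -0.974, 0.225], [-1.0, 0.008, -0.009]]
ft_force: [-2.1, -10.3, -1.7]
grip_width: 0.0226
```

```bash
python3 arc.py 6 4;  python3 -c "
from st import *
im=pic('scene','pics/sc20.png');crop(im,130,100,310,260,4,'pics/sc20a.png')"
```

```text
t 17.6 pos [0.5961 0.1525 0.1884] xaxis [ 0.0068 -0.0098 -0.9999] yaw y -102.98 yaw z 167.02 F [ -2.1 -10.3  -1.7] T [-1.96  0.31  0.  ] w 0.0226 q [  3.6  30.1  67.6  -0.6  81.9 106.7]
x -0.0681 y -0.0003 z 0.214 phi 141.78 lever rad 1.024 r 0.2521
[0.19, 0.84, -1.54]
[0.21, 0.91, -1.48]
[0.18, 0.8, -1.54]
[0.16, 0.7, -1.59]
[0.14, 0.59, -1.64]
[0.11, 0.47, -1.68]
```

View pics/sc20a.png

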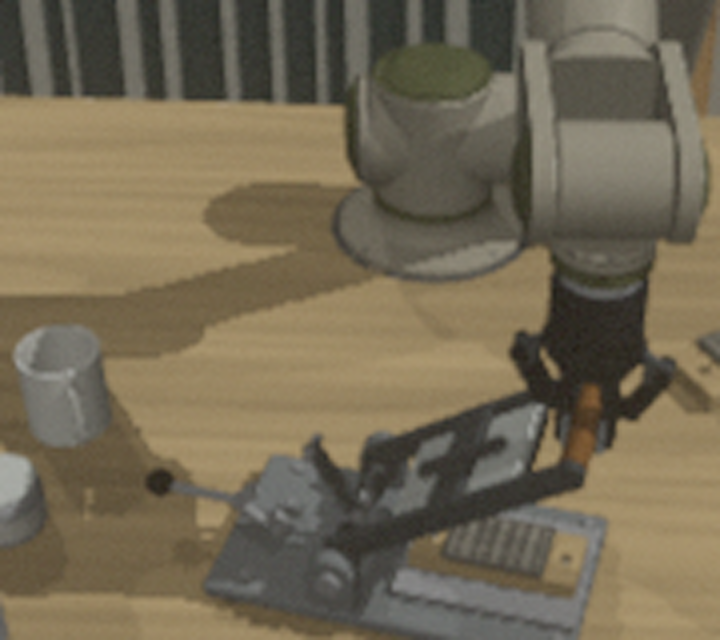

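Emit:
{"fn": "play_rows", "kwargs": {"travel": [[0.2,0.85,-1.5],[0.2,0.9,-1.5],[0.2,0.8,-1.5],[0.15,0.7,-1.6],[0.15,0.6,-1.6]], "rotation": [[0.004,0.002,0],[0.004,0.002,0],[0,0,0],[0,0,0],[0,0,0]], "claw": [1.8,1.8,1.8,1.8,1.8]}}

```text
time_s: 18.07
position: [0.6051, 0.1917, 0.1094]
tool_rot: [[0.002, -0.223, -0.975], [-0.007, -0.975, 0.223], [-1.0, 0.006, -0.004]]
ft_force: [-3.8, -6.6, 4.8]
grip_width: 0.0229
```

```bash
python3 arc.py 4 4
```

```text
t 18.07 pos [0.6051 0.1917 0.1094] xaxis [ 0.0023 -0.007  -1.    ] yaw y -102.87 yaw z 167.13 F [-3.8 -6.6  4.8] T [-1.84  0.71  0.01] w 0.0229 q [  7.1  36.   70.3  -0.4  73.6 110.1]
x -0.1083 y -0.0 z 0.135 phi 162.09 lever rad 1.379 r 0.2504
[0.1, 0.43, -1.69]
[0.08, 0.35, -1.71]
[0.05, 0.23, -1.73]
[0.03, 0.12, -1.74]
```

Emit:
{"fn": "play_rows", "kwargs": {"travel": [[0.1,0.4,-1.6],[0.1,0.35,-1.4],[0.05,0.2,-1],[0.05,0.15,-0.8],[0,0,-0.6]], "rotation": [[0.004,0.002,0],[0,0,0],[0,0,0],[0,0,0],[0,0,0]], "claw": [1.8,1.8,1.8,1.8,1.8]}}

```text
time_s: 18.48
position: [0.6075, 0.2026, 0.0524]
tool_rot: [[-0.003, -0.221, -0.975], [-0.007, -0.975, 0.221], [-1.0, 0.007, 0.001]]
ft_force: [-1.5, 5.4, 6.2]
grip_width: 0.0222
```

```bash
python3 arc.py 2 2; python3 -c "
from st import *
im=pic('scene','pics/sc21.png');crop(im,150,120,330,270,4,'pics/sc21a.png')"
```

```text
t 18.48 pos [0.6075 0.2026 0.0524] xaxis [-0.0027 -0.0065 -1.    ] yaw y -102.77 yaw z 167.23 F [-1.5  5.4  6.2] T [0.54 0.14 0.02] w 0.0222 q [  8.   40.2  72.5  -0.4  67.5 110.9]
x -0.1194 y -0.0001 z 0.078 phi 175.43 lever rad 1.611 r 0.2502
[0.01, 0.03, -0.87]
[0.01, 0.02, -0.87]
```

View pics/sc21a.png

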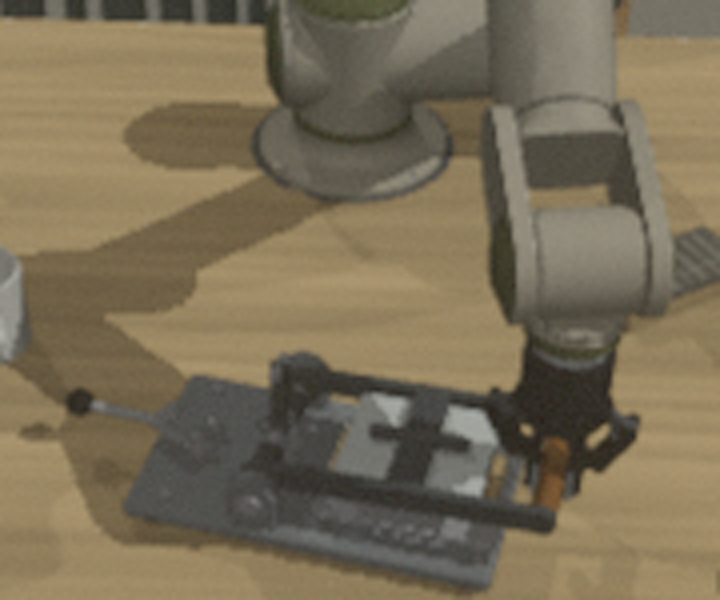

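Emit:
{"fn": "play_rows", "kwargs": {"travel": [[0,0,-0.6],[0,0,-0.6],[0,0,-0.6]], "rotation": [[0,0,0],[0,0,0],[0,0,0]], "claw": [1.8,1.8,1.8], "squeeze": 80}}

```text
time_s: 18.78
position: [0.6079, 0.2035, 0.0403]
tool_rot: [[0.001, -0.22, -0.975], [-0.005, -0.975, 0.22], [-1.0, 0.005, -0.002]]
ft_force: [-34.6, -9.7, 87.9]
grip_width: 0.0224
```

```bash
python3 arc.py 0 2
```

```text
t 18.78 pos [0.6079 0.2035 0.0403] xaxis [ 7.0e-04 -5.3e-03 -1.0e+00] yaw y -102.72 yaw z 167.28 F [-34.6  -9.7  87.9] T [-1.7   5.13 -0.13] w 0.0224 q [  8.1  41.   73.1  -0.3  65.9 110.9]
x -0.1205 y 0.0002 z 0.0659 phi 178.2 lever rad 1.66 r 0.2506
```

Emit:
{"fn": "play_rows", "kwargs": {"travel": [[0,0,0.05]], "rotation": [[0,0,0]], "claw": [1.8]}}

```text
time_s: 18.87
position: [0.6078, 0.2034, 0.0432]
tool_rot: [[0.002, -0.22, -0.975], [-0.005, -0.975, 0.22], [-1.0, 0.005, -0.003]]
ft_force: [-4.1, -3.4, 2.3]
grip_width: 0.0222
```

```bash
python3 arc.py 0 2
```

```text
t 18.87 pos [0.6078 0.2034 0.0432] xaxis [ 0.0019 -0.0053 -1.    ] yaw y -102.71 yaw z 167.29 F [-4.1 -3.4  2.3] T [-0.23  0.44 -0.06] w 0.0222 q [  8.1  40.8  73.1  -0.3  66.1 110.9]
x -0.1203 y 0.0001 z 0.0688 phi 177.53 lever rad 1.648 r 0.2505
```

Emit:
{"fn": "play_rows", "kwargs": {"travel": [[0,0,-0.2],[0,0,-0.2]], "rotation": [[0,0,0],[0,0,0]], "claw": [1.8,1.8]}}

```text
time_s: 19.03
position: [0.6079, 0.2034, 0.042]
tool_rot: [[0.004, -0.221, -0.975], [-0.004, -0.975, 0.221], [-1.0, 0.003, -0.005]]
ft_force: [-1.9, -0.8, 5.0]
grip_width: 0.0219
```

```bash
python3 arc.py 0 2
```

```text
t 19.03 pos [0.6079 0.2034 0.042 ] xaxis [ 0.004  -0.0041 -1.    ] yaw y -102.75 yaw z 167.25 F [-1.9 -0.8  5. ] T [-0.08  0.39  0.  ] w 0.0219 q [  8.   40.8  73.2  -0.3  65.8 110.9]
x -0.1204 y 0.0001 z 0.0676 phi 177.81 lever rad 1.653 r 0.2505
```

Emit:
{"fn": "play_rows", "kwargs": {"travel": [[0,0,-0.3],[0,0,-0.3]], "rotation": [[0,0,0],[0,0,0]], "claw": [1.8,1.8]}}

```text
time_s: 19.2
position: [0.608, 0.2035, 0.0406]
tool_rot: [[0.006, -0.221, -0.975], [-0.004, -0.975, 0.221], [-1.0, 0.002, -0.007]]
ft_force: [-16.0, -4.3, 38.4]
grip_width: 0.022
```

```bash
python3 arc.py 0 2
```

```text
t 19.2 pos [0.608  0.2035 0.0406] xaxis [ 0.0062 -0.0037 -1.    ] yaw y -102.74 yaw z 167.26 F [-16.   -4.3  38.4] T [-0.9   2.4  -0.02] w 0.022 q [  8.1  40.9  73.4  -0.3  65.4 110.9]
x -0.1205 y 0.0002 z 0.0662 phi 178.12 lever rad 1.658 r 0.2506
```

Run:
```python
from st import *
for i in range(8):
    im=pic(['scene','side'][i%2],'pics/f%d.png'%i)
    o=env.observe();print(round(o['time_s'],2),o['ft_force'].round(1),o['position'].round(4),o['qvel'].round(2).max())
im=cv2.imread('pics/f6.png')[:,:,::-1];crop(im,150,120,330,270,4,'pics/f6a.png')
im=cv2.imread('pics/f7.png')[:,:,::-1];crop(im,150,100,330,300,3,'pics/f7a.png')
```

```text
19.25 [-11.5  -3.4  26.1] [0.608  0.2035 0.0407] 0.11
19.3 [-12.5  -3.3  27.3] [0.608  0.2035 0.0407] 0.07
19.35 [-11.9  -2.5  27.3] [0.608  0.2035 0.0406] -0.01
19.4 [-11.1  -3.2  26.9] [0.608  0.2035 0.0407] 0.08
19.45 [-11.9  -3.9  28.2] [0.608  0.2035 0.0407] 0.03
19.5 [-12.5  -2.5  27.9] [0.608  0.2035 0.0407] 0.12
19.55 [-12.5  -3.   27.4] [0.608  0.2035 0.0407] 0.07
19.6 [-11.5  -3.1  26.7] [0.608  0.2035 0.0407] 0.08
```

View pics/f6a.png

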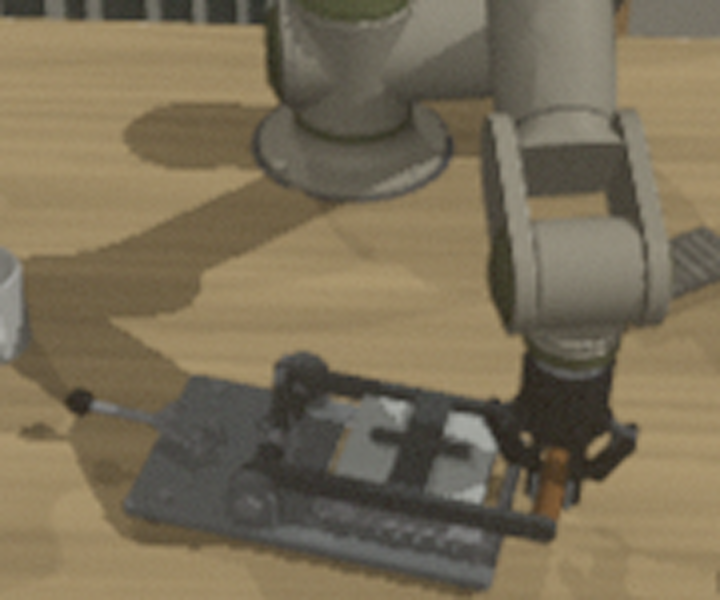

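View pics/f7a.png

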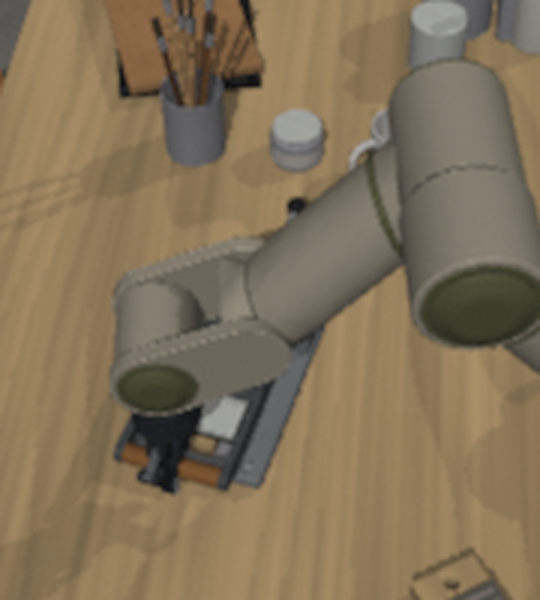

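Run:
```python
from st import *
st(); print(env.close_job()); 
try: st()
except Exception as e: print(e)
```

```text
t 19.6 pos [0.608  0.2035 0.0407] xaxis [ 0.0065 -0.0036 -1.    ] yaw y -102.74 yaw z 167.26 F [-11.5  -3.1  26.7] T [-0.67  1.88 -0.05] w 0.0224 q [  8.1  40.9  73.4  -0.3  65.4 110.9]
the job is handed in; nothing more can be done
None
the job is handed in; nothing more can be done
```

The job is handed in at 19.6 s with the lever held down on the block; no verdict was reported.

- **Block:** I picked the middle-sized block (hole spacing 119.5 mm, against 159 and 89 mm for the other two). I set it down over both pegs and let go with the catch still on. A check from above showed a peg in each hole and the block flat (120.3 mm spacing at the expected height), about 1 mm off the bed's middle and aligned with it.
- **Catch:** I pushed the knob to its stop. A later picture put it 325 mm from the bed's middle, which is fully back (0.8 rad).
- **Lever:** I took the grip bar, regripped once for a deeper hold, and brought it down its arc. Over the last 0.4 s before handing in it held still at an estimated 1.65 rad, with about 27 N upward on the tool, well above the spring's 2 to 7 N.
- **Bystanders:** I kept clear of them, and the brush tin, ink tin and mug stood as before in the later pictures. I did not look at the roller again, but the arm never worked near it.

**Not clean or not checked:**
- While pressing, the wrist force briefly reached about 88 N upward (roughly 95 N in all) before I eased off; the limit is 120 N.
- About 12 N of sideways force remained at the end.
- The lever angle comes from the tool's position, and I did not measure the force on the block directly. With the platen down, I could not look at the block's position again.

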